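# Start and lock the clamp screw of the seam-guide jig

## Robot

A 6-joint arm with a two-finger parallel gripper is mounted at the origin on a cart in front of the work surface, level with it; the furniture and walls round the work are solid. World frame = base frame: x ahead of the robot, y to its left, z up, the work surface at z = 0. Lengths are in m, angles in rad, forces in N, time in s.
With the tool pointing down it reaches from about 0.325 to 0.775 m from the base axis. Payload 5.5 kg.
Tool frame: the origin (TCP) lies on the centre line of the jaws, within the pads' length; the fingertips stand 8 mm ahead of it and the grasp point (between the pads) lies 11 mm behind it (r.finger_overhang is the distance from the TCP to the fingertips, in m); y points along the fingers, z is the direction in which the jaws open and shut, and the axes are right-handed (so a half turn about y gives the same grasp; the last joint's range is limited). The gripper opens to 88 mm and grips with 3 to 60 N. Pads are 20 mm wide; open, the fingers measure 115 mm over their backs; the gripper's body (75 mm by 178 mm) begins 61 mm behind the grasp point.
Start: joints at [1.276, 0.091, 1.231, -0, 1.82, -0.057], TCP at [0.141, 0.583, 0.231] pointing down, gripper open.
Joint ranges: [-2.87, 2.87], [-0.86, 2.18], [0.17, 2.46], [-1.51, 4.65], [0.06, 2.69], [-2.65, 2.65]. Speed limits (rad/s): [2.57, 2.57, 3.01, 3.14, 3.14, 3.14].

## Interface

Orientations are given as a unit quaternion [x, y, z, w].
In Python, from plant import r gives the robot as it stands.
- The arm moves only by the shell command python3 -m inch 'ROWS'. ROWS is JSON, a list of rows, each an object of numbers: "dx", "dy", "dz": the shift along the tool's x, y, z as a fraction of full scale; "wx", "wy", "wz": the turn, a rotation vector about the tool's x, y, z as a fraction of full scale; "gripper": the opening, from 0 (shut) to 1 (fully open). A call has 1 to 5 rows; each row is the pose to reach, as a shift and turn from the pose commanded when the call began, along the tool's axes at that moment; what a row does not reach only later rows make up. Full scale, the value 1, is 80 cm for a shift and 30 degrees for a turn. A row lasts 1/8 s, in which the tool goes at most 62.5 mm and 10.7 degrees, less where a joint would pass 70% of its speed; a pose out of reach is approached as far as the arm can. A call with a number of a shift or a turn outside -1 to 1 is refused whole. A call with a gripper value outside its range is refused whole. The fingers move at their own pace and stop on an object; the grip force is fixed at half the most. Time passes only in rows, so rows that repeat a pose let the fingers close. It gives the time, the measured TCP pose, the force and the opening at its end, in the units of the state.
- r.read_state(): the state, without advancing time (a new reading comes with each control period).
- r.capture(name): name is "scene" or "top" or "wrist"; returns a dict with "frame" (400x640x3 uint8, red, green, blue), "range_z" (400x640 float32, m along the optical axis (not along the pixel's ray), 0 where there is no reading), "fx", "fy", "cx", "cy" (pixels), "dist" ([k1, k2, p1, p2, k3] as OpenCV has them; the pictures are not rectified), "position" and "orientation" of the camera in the world. Camera axes: x right, y down, z forward; pixel columns grow to the right and rows downward; lengths in m; the calibration is good to about 2 mm. A picture is of the moment at which its call begins.
- r.sign_off(): hands the job in, once; it reports no verdict.
The state is a dict: "t": time; "joints": joint angles; "qd": joint speeds; "joint_efforts": joint torques, N m; "tool_pos": TCP position; "ee_rot": TCP orientation; "contact_force": force on the tool from outside, world axes, zero at the start; "ft_torque": the same for the moment, N m; "grip_width": opening from 0.0 (shut) to 1.0 (fully open).
Only numpy, scipy, OpenCV 4.12 (cv2) and the standard library are available. Lean on these libraries where they do the work, as an engineer would, in place of code of your own. Each camera call takes 0.05 s, during which the arm holds its last target.

## Task

The crank-handled clamp screw has been dropped into the deep well of the green guide jig, but it is only resting on top of the thread. Swing its crank back (anticlockwise seen from above) to the yellow mark until it drops into the start of the thread, and only then swing it clockwise until it is screwed fully home at the red mark; driving it on clockwise before it has dropped in, or tilting it, cross-threads it. After that swing the lever of the lock ring clockwise fully home to its stop, and leave the tin, wax and screwdriver round it alone.

Things in the scene. Friction and masses are not known exactly. Their poses are not given: they have to be found in the camera images.
- jig: Green fixed jig: base plate 96 x 96 x 10 mm, fence 20 mm high on its +x edge, upright round boss 52 mm in diameter, top 85 mm above the table, well 24 mm wide, 75 mm deep. Origin: centre of the underside, on the well's axis. Directions below: about that axis, anticlockwise from the jig's +x. Machine and lamp stand to the left, about 0.6 m from the base: draw the arm in before swinging across.
- start_mark (a point): Yellow mark on the boss's rim, 22 mm from the axis at -2.40 rad: the thread start (an unmarked one lies opposite). The screw's two lugs lie in line with the crank. With the crank within about 0.15 rad of this mark the screw falls about 9 mm by its own weight into the thread; then it cannot turn farther back.
- home_mark (a point): Red mark on the boss's rim, 22 mm from the axis at -4.00 (= +2.28) rad. From the thread start the screw turns about 1.6 rad clockwise and sinks 4 mm more, to a hard stop with the crank at about this mark.
- crank_knob (a point): Middle of the upright red knob of the screw's crank: 16 mm in diameter, 30 mm high (this point is 15 mm below its top), 60 mm from the screw's axis. Under the knob lies the flat crank arm, 13 mm wide, its underside 21 mm below this point. At the start the crank points 0.45 to 1.25 rad clockwise of the yellow mark. x axis: from the hub outward along the crank.
- screw_hub (a point): Centre of the top of the screw's round dark hub (33 mm in diameter), on its axis, 10.5 mm below point crank_knob. Loose steel screw, 0.25 kg, 22 mm pilot in the 24 mm well; it turns very easily and stays where it is left. Height above the table: 113.5 mm on top of the thread, about 104.5 mm dropped in, about 100.5 mm screwed home. x axis: along the crank.
- ring_post (a point): Middle of the upright black post at the end of the lock ring's lever: 14 mm in diameter, 26 mm high (this point is 11 mm below its top, 75 mm above the table), 60 mm from the well's axis. The aluminium lock ring goes round the boss 58 to 70 mm above the table; its lever stands at -1.20 rad in the jig's frame when the joint reads 0.
- lock_ring (a joint): Turn of the lock ring, rad: 0 loose, grows clockwise seen from above to 1.0 = tight at its stop (lever then at -2.20 rad in the jig's frame). Stiff by friction, about 2 N at the post, and stays where it is left.
- eyelet_tin: Bystander: round red tin, 60 mm in diameter, 27 mm high, origin at the centre of its underside.
- wax_block: Bystander: yellow wax block, 33 x 51 x 23 mm, origin at the centre of its underside.
- screwdriver_red: Bystander: red-handled screwdriver, 192 mm long, 27 mm high, origin under its middle.

How it is judged:
On the way, in this order (a step that is already met when the one before it is completed fails the run):
1. the screw has dropped into the start of the thread (hub at least 5 mm lower) (z of screw_hub in the frame of jig below 0.1085 m), for 0.1 s.
2. the screw is screwed home: crank within about 0.2 rad of the red mark and hub 103 mm or less above the table (z of screw_hub in the frame of jig below 0.103 m and y of crank_knob in the frame of jig above 0.036 m and x of crank_knob in the frame of jig below 0 m), for 0.1 s.
3. the lock ring is turned tight (value of joint lock_ring above 0.88 rad), for 0.1 s.
At the end, for the whole second after the job is handed in: The screw is home in its thread (hub top no more than 103 mm above the table, crank within about 0.2 rad of the red mark, tilt under 0.1 rad) and the lock ring stands above 0.88 rad of its 1.0 rad (all of step 2 and angle between screw_hub's own z axis and vertical below 0.1 rad and value of joint lock_ring above 0.88 rad); the robot touches nothing.
It fails at once if the screw is driven clockwise past the red mark while still on top of the thread (cross-threaded) (z of screw_hub in the frame of jig above 0.1105 m and y of crank_knob in the frame of jig above 0.052 m).
It fails at once if the screw is tilted more than 0.15 rad (angle between screw_hub's own z axis and vertical above 0.15 rad).
It fails at once if a bystander is moved more than 20 mm (distance of any of eyelet_tin, wax_block, screwdriver_red from where it was at the start of the episode above 0.02 m).
It also fails if it takes over 64 s, if anything falls off the work surface, if the arm or the gripper's body presses on something with over 40 N, if the wrist force passes 120 N, or if a joint passes its speed limit or range.

## Working session

There is one attempt and no reset: what is moved stays moved. The work goes in short steps, Python scripts to look and compute and a shell command to move; the robot and the scene stay as the last step left them, time stands still between calls to the robot, and variables do not carry over. Pictures are saved under pics/ and viewed, and the job is handed in when it is done.

```bash
ls; mkdir -p pics; python3 - <<'E'
from plant import r
import cv2
print(r.read_state())
for n in ["scene","top","wrist"]:
    c=r.capture(n); cv2.imwrite(f"pics/{n}0.png",c["frame"][:,:,::-1])
    print(n,[c[k] for k in("fx","fy","cx","cy","dist","position","orientation")])
E
```

```text
pics
{'t': 0.0, 'joints': array([ 1.27625915e+00,  9.18248101e-02,  1.23186258e+00, -2.26698963e-05,
        1.81979550e+00, -5.67119434e-02]), 'qd': array([ 0.00084701, -0.00156198, -0.0005573 , -0.0002207 ,  0.00115184,
       -0.00131047]), 'joint_efforts': array([ 1.05133709e-03, -4.46448612e+01, -4.06449258e+01,  7.00266310e-02,
        2.94209272e-02, -1.18465432e-04]), 'tool_pos': array([0.14128879, 0.58284075, 0.22954041]), 'ee_rot': array([ 0.70277218, -0.08399693,  0.0837787 , -0.70145343]), 'contact_force': array([-0.05738688,  0.34511373, -0.26661335]), 'ft_torque': array([-0.01229721, -0.02743271, -0.01024147]), 'grip_width': 1.0008567234182049}
scene [386.0645113442247, 386.0645113442247, 316.0817839926899, 201.49142710443343, array([0.02194461, 0.        , 0.        , 0.        , 0.        ]), array([ 0.07932427, -1.04343031,  0.5158268 ]), array([ 0.81820439, -0.26111605,  0.14720794, -0.49060147])]
top [452.0691665597537, 452.0691665597537, 316.65185312800213, 201.37135130608377, array([0.01643547, 0.        , 0.        , 0.        , 0.        ]), array([ 0.32534595, -0.40906036,  0.94837568]), array([ 0.70607901, -0.701715  ,  0.07651565, -0.05651413])]
wrist [342.65215781134515, 342.65215781134515, 315.33095606066604, 206.57589890676815, array([0.02523731, 0.        , 0.        , 0.        , 0.        ]), array([0.07443582, 0.59791919, 0.38336967]), array([0.77946531, 0.6129458 , 0.07936953, 0.10213592])]
```

View pics/scene0.png

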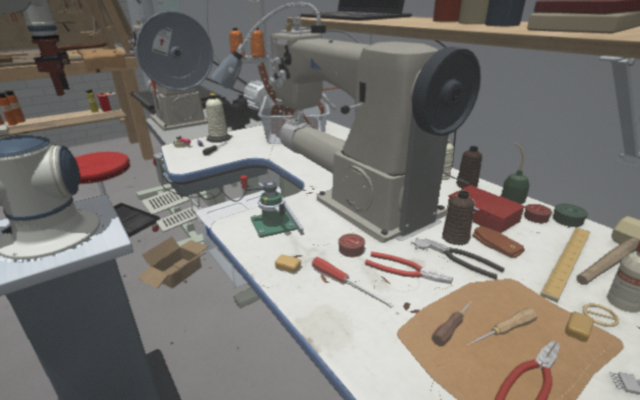

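View pics/top0.png

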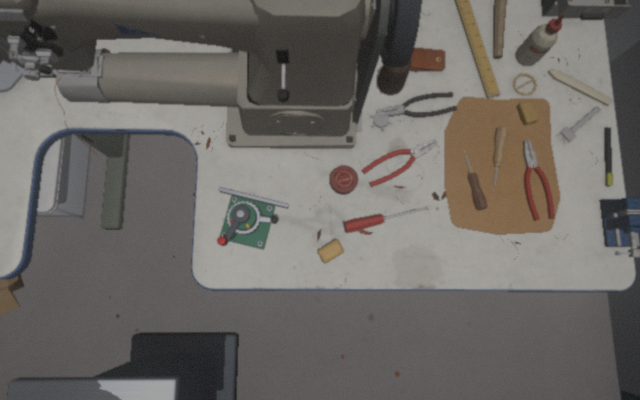

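View pics/wrist0.png

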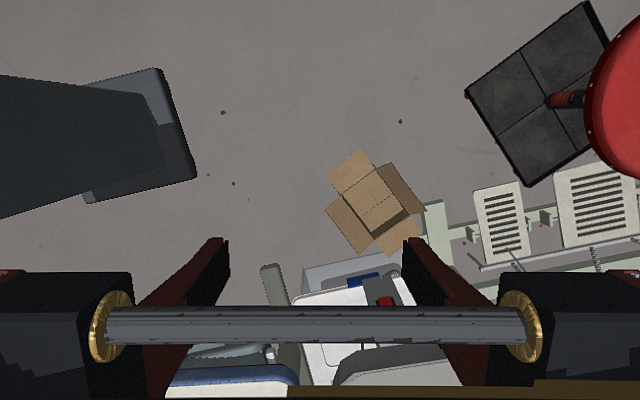

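The top view shows the jig near (243,220), the red knob at (222,240), the ring post at (275,218), the tin at (343,179), the wax at (330,251) and the screwdriver at (365,222). Next I'll zoom in and measure.

```bash
cat > h.py <<'E'
import numpy as np, cv2
from scipy.spatial.transform import Rotation as R
def K(c): return np.array([[c["fx"],0,c["cx"]],[0,c["fy"],c["cy"]],[0,0,1.]])
def onplane(c,uv,z):
    p=cv2.undistortPoints(np.array(uv,float).reshape(-1,1,2),K(c),np.array(c["dist"]))[:,0]
    d=R.from_quat(c["orientation"]).apply(np.c_[p,np.ones(len(p))]); o=np.array(c["position"])
    return o+d*((z-o[2])/d[:,2])[:,None]
def proj(c,P):
    Rm=R.from_quat(c["orientation"]).inv(); q=Rm.apply(np.atleast_2d(P)-c["position"])
    return cv2.projectPoints(q,np.zeros(3),np.zeros(3),K(c),np.array(c["dist"]))[0][:,0]
def crop(c,u0,u1,v0,v1,s,name):
    cv2.imwrite(name,cv2.resize(c["frame"][v0:v1,u0:u1,::-1],None,fx=s,fy=s,interpolation=cv2.INTER_CUBIC))
E
python3 - <<'E'
from plant import r
from h import *
c=r.capture("top"); crop(c,205,305,175,260,7,"pics/t1.png")
s=r.capture("scene"); crop(s,235,315,170,245,7,"pics/s1.png")
f=c["frame"]; hsv=cv2.cvtColor(f,cv2.COLOR_RGB2HSV)
def blobs(m,n):
    k,l,st,ce=cv2.connectedComponentsWithStats(m.astype(np.uint8))
    for i in range(1,k):
        if st[i,4]>15 and 190<ce[i][0]<450: print(n,st[i],ce[i])
H,S,V=[hsv[...,i].astype(int) for i in range(3)]
blobs((H>60)&(H<90)&(S>90)&(V>40),"green")
blobs(((H<6)|(H>174))&(S>150)&(V>60),"red")
E
```

```text
red [218 238   7   5  18] [220.66666667 239.66666667]
```

View pics/t1.png

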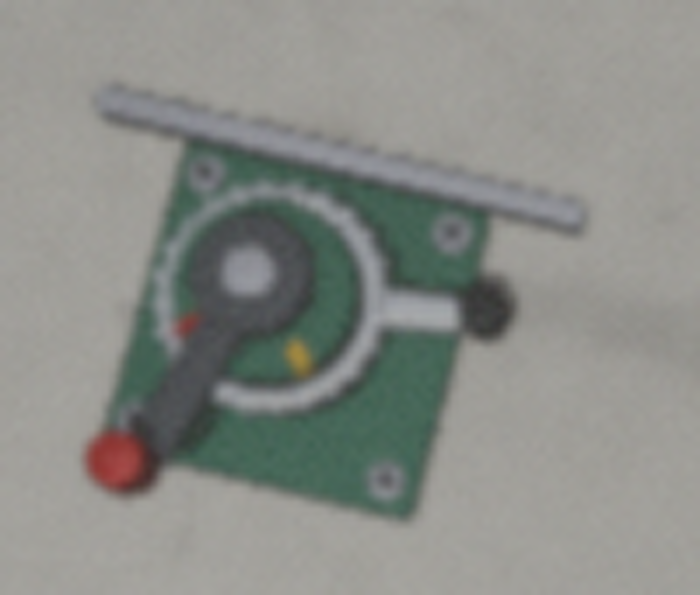

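View pics/s1.png

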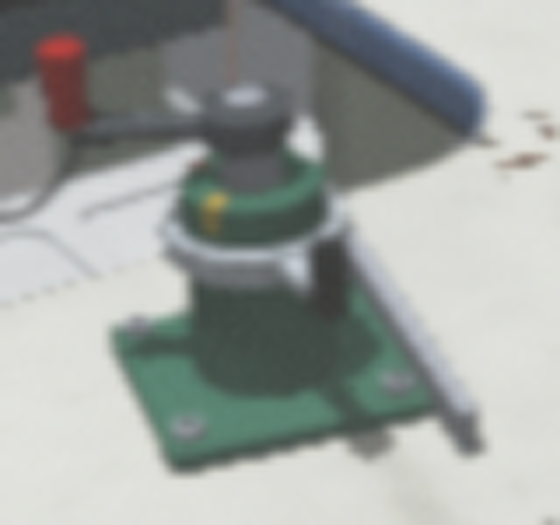

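The crops show the crank hub at (248,270), the knob at (120,462), the ring post at (487,308), the yellow mark at (299,357) and the red mark at (188,325), all in the 7x crop. I'll convert these to world positions.

```bash
python3 - <<'E'
from plant import r
from h import *
c=r.capture("top")
U=lambda x,y:((x+.5)/7-.5+205,(y+.5)/7-.5+175)
g=lambda x,y,z:onplane(c,[U(x,y)],z)[0]
hub=g(248,270,.1135); knob=g(120,462,.139); post=g(487,308,.086)
print("hub",hub,"knob",knob,"post",post)
y=g(299,345,.085); rd=g(189,323,.085); print("yel",y,"red",rd)
f0=g(97,98,.02);f1=g(583,215,.02);d=f0-f1;print("fence",f0,f1,np.linalg.norm(d), "jig y dir",np.arctan2(d[1],d[0]))
c1=g(413,518,.01);c2=g(488,215,.01);c0=g(187,140,.01);print("corners",c1,c2,c0,"centre diag",(c1+c0)/2,np.linalg.norm(c1-c0), "dirs",np.arctan2(*(c2-c1)[1::-1]),np.linalg.norm(c2-c1),np.arctan2(*(c0-c2)[1::-1]),np.linalg.norm(c0-c2))
phi=np.arctan2(d[1],d[0])-np.pi/2
for n,p in [("knob",knob),("post",post),("y",y),("r",rd)]:
    for o in (hub,(c1+c0)/2): v=p-o; print(n,np.hypot(v[0],v[1]), np.arctan2(v[1],v[0])-phi, np.arctan2(v[1],v[0]))
print(c["range_z"][int(U(248,270)[1]),int(U(248,270)[0])])
s=r.capture("scene")
print(s["range_z"][183,268])
# bystanders
for n,p,z in [("tin",(343,179),.027),("wax",(330,251),.023),("sd",(365,222),.02),("sdtip",(428,208),0.01)]: print(n,onplane(c,[p],z)[0])
for s_ in ["top"]:
    pass
E
```

```text
hub [ 0.46107022 -0.28984745  0.1135    ] knob [ 0.40718273 -0.26284595  0.139     ] post [ 0.45549571 -0.35161273  0.086     ]
yel [ 0.445011   -0.30040634  0.085     ] red [ 0.45087071 -0.27022252  0.085     ]
fence [ 0.52786387 -0.22988843  0.02      ] [ 0.49365527 -0.37513204  0.02      ] 0.1492177452195407 jig y dir 1.3394862861944001
corners [ 0.40420227 -0.32610978  0.01      ] [ 0.49522064 -0.34625299  0.01      ] [ 0.51737941 -0.25541572  0.01      ] centre diag [ 0.46079084 -0.29076275  0.01      ] 0.13344180165140285 dirs -0.21779878899702923 0.09322065865856495 1.3315300527096583 0.0935009168485607
knob 0.06027389290318716 2.9083981516649087 2.6770881110644122
knob 0.06044151686377002 2.8927877341560024 2.661477693555506
post 0.06201632986956497 -1.4294954771897965 -1.660805517790293
post 0.06107993210282625 -1.4262869739630266 -1.657597014563523
y 0.01921948412622256 -2.3286549949136366 -2.559965035514133
y 0.018493294630580588 -2.3617169618073484 -2.593027002407845
r 0.022117138633468033 2.2814069682463933 2.050096927645897
r 0.02281030778879848 2.2520300653722303 2.020720024771734
0.8377481
0.9272867
tin [ 0.54945787 -0.49009422  0.027     ]
wax [ 0.39893926 -0.4626944   0.023     ]
sd [ 0.45973128 -0.5358618   0.02      ]
sdtip [ 0.49220974 -0.67175252  0.01      ]
```

```bash
cat >> h.py <<'E'
def rows(st,targets):
    """targets: list of (x,y,z,yaw of tool z axis); prints rows for each"""
    R0=R.from_quat(st["ee_rot"]); p0=np.array(st["tool_pos"])
    for (x,y,z,yaw) in targets:
        zt=np.array([np.cos(yaw),np.sin(yaw),0]); yt=np.array([0,0,-1.]); xt=np.cross(yt,zt)
        Rt=R.from_matrix(np.c_[xt,yt,zt])
        d=R0.inv().apply(np.array([x,y,z])-p0)/0.8
        w=(R0.inv()*Rt).as_rotvec()/np.radians(30)
        print("d",np.round(d,4),"w",np.round(w,3))
def show(st):
    M=R.from_quat(st["ee_rot"]).as_matrix()
    print("t %.2f"%st["t"],"pos",np.round(st["tool_pos"],4),"yaw z %.3f"%np.arctan2(M[1,2],M[0,2]),"ydown",np.round(M[:,1],3),"F",np.round(st["contact_force"],1),"g %.3f"%st["grip_width"],"q",np.round(st["joints"],2))
E
python3 - <<'E'
from plant import r
from h import *
st=r.read_state(); show(st); print(R.from_quat(st["ee_rot"]).as_matrix().round(3))
a=np.radians
T=[(.094,.389,.23,1.333)]+[(.4*np.cos(a(t)),.4*np.sin(a(t)),.23,1.333) for t in (58,40,22,4,-14,-32)]
rows(st,T)
E
```

```text
t 0.35 pos [0.1413 0.5831 0.2304] yaw z 1.333 ydown [-0. -0. -1.] F [ 0.3 -0.3  0.1] g 1.000 q [ 1.28  0.09  1.23 -0.    1.82 -0.06]
[[ 0.972 -0.     0.236]
 [-0.236 -0.     0.972]
 [ 0.    -1.    -0.   ]]
d [-0.0004  0.0006 -0.2497] w [0.001 0.    0.   ]
d [ 0.1576  0.0006 -0.2754] w [0.001 0.    0.   ]
d [ 0.2965  0.0006 -0.3474] w [0.001 0.    0.   ]
d [ 0.4064  0.0007 -0.4587] w [0.001 0.    0.   ]
d [ 0.4765  0.0008 -0.5986] w [0.001 0.    0.   ]
d [ 0.5     0.0008 -0.7532] w [0.001 0.    0.   ]
d [ 4.745e-01  9.000e-04 -9.076e-01] w [0.001 0.    0.   ]
```

```bash
python3 -m inch '[{"dz":-0.08,"gripper":0.3},{"dz":-0.16,"gripper":0.3},{"dz":-0.24,"gripper":0.3},{"dz":-0.25,"gripper":0.3}]'; python3 -m inch '[{"dx":0.075,"dz":-0.01,"wy":0.35,"gripper":0.3},{"dx":0.15,"dz":-0.026,"wy":0.7,"gripper":0.3},{"dx":0.22,"dz":-0.06,"wy":1,"gripper":0.3},{"dx":0.29,"dz":-0.098,"wy":1,"gripper":0.3},{"dx":0.297,"dz":-0.098,"wy":1,"gripper":0.3}]'
python3 - <<'E'
from plant import r
from h import *
st=r.read_state(); show(st); 
a=np.radians
y=R.from_quat(st["ee_rot"]).as_matrix()[:,2]; y=np.arctan2(y[1],y[0])
rows(st,[(.4*np.cos(a(t)),.4*np.sin(a(t)),.23,y-.5236) for t in (22,4,-14,-32)])
E
```

```text
t 0.35 pos [0.1413 0.5831 0.2304] yaw z 1.333 ydown [-0. -0. -1.] F [ 0.3 -0.3  0.1] g 1.000 q [ 1.28  0.09  1.23 -0.    1.82 -0.06]
d [ 0.4064  0.0007 -0.4587] w [0.001 1.    0.   ]
d [ 0.4765  0.0008 -0.5986] w [0.001 1.    0.   ]
d [ 0.5     0.0008 -0.7532] w [0.001 1.    0.   ]
d [ 4.745e-01  9.000e-04 -9.076e-01] w [0.001 1.    0.   ]validation failed for argument at $[0]...
validation failed for argument at $[0]...
```

```bash
python3 -m inch '[{"dx":0,"dy":0,"dz":-0.08,"wx":0,"wy":0,"wz":0,"gripper":0.3},{"dx":0,"dy":0,"dz":-0.16,"wx":0,"wy":0,"wz":0,"gripper":0.3},{"dx":0,"dy":0,"dz":-0.24,"wx":0,"wy":0,"wz":0,"gripper":0.3},{"dx":0,"dy":0,"dz":-0.25,"wx":0,"wy":0,"wz":0,"gripper":0.3}]'
```

```text
t: 0.85
tool_pos: [0.0936, 0.3866, 0.2314]
ee_rot: [-0.701, 0.084, -0.084, 0.703]
contact_force: [-0.2, -0.5, 0.3]
grip_width: 0.584
```

All keys are required. Next, the swing.

```bash
python3 -m inch '[{"dx":0.075,"dy":0,"dz":-0.01,"wx":0,"wy":0.35,"wz":0,"gripper":0.3},{"dx":0.15,"dy":0,"dz":-0.026,"wx":0,"wy":0.7,"wz":0,"gripper":0.3},{"dx":0.22,"dy":0,"dz":-0.06,"wx":0,"wy":1,"wz":0,"gripper":0.3},{"dx":0.29,"dy":0,"dz":-0.098,"wx":0,"wy":1,"wz":0,"gripper":0.3},{"dx":0.297,"dy":0,"dz":-0.098,"wx":0,"wy":1,"wz":0,"gripper":0.3}]'
python3 - <<'E'
from plant import r
from h import *
st=r.read_state(); show(st); 
a=np.radians
y=R.from_quat(st["ee_rot"]).as_matrix()[:,2]; y=np.arctan2(y[1],y[0])
rows(st,[(.4*np.cos(a(t)),.4*np.sin(a(t)),.23,y-.5236) for t in (30,20,10,0,-10)])
E
```

```text
t: 1.48
tool_pos: [0.3096, 0.2543, 0.2305]
ee_rot: [0.656, -0.265, 0.265, -0.655]
contact_force: [-0.3, 0.7, -0.4]
grip_width: 0.3
t 1.48 pos [0.3096 0.2543 0.2305] yaw z 0.802 ydown [ 0.    -0.001 -1.   ] F [-0.3  0.7 -0.4] g 0.300 q [ 0.6  -0.45  1.71 -0.    1.88 -0.2 ]
d [ 0.0803  0.0007 -0.0169] w [0.    1.    0.001]
d [ 0.1617  0.0007 -0.048 ] w [0.    1.    0.001]
d [ 0.2364  0.0008 -0.0929] w [0.    1.    0.001]
d [ 0.3022  0.0009 -0.15  ] w [0.    1.    0.001]
d [ 0.3571  0.0009 -0.2177] w [0.    1.    0.001]
```

```bash
python3 -m inch '[{"dx":0.076,"dy":0,"dz":-0.016,"wx":0,"wy":0.35,"wz":0,"gripper":0.3},{"dx":0.15,"dy":0,"dz":-0.044,"wx":0,"wy":0.7,"wz":0,"gripper":0.3},{"dx":0.22,"dy":0,"dz":-0.085,"wx":0,"wy":1,"wz":0,"gripper":0.3},{"dx":0.28,"dy":0,"dz":-0.13,"wx":0,"wy":1,"wz":0,"gripper":0.3},{"dx":0.33,"dy":0,"dz":-0.19,"wx":0,"wy":1,"wz":0,"gripper":0.3}]'
python3 - <<'E'
from plant import r
from h import *
st=r.read_state(); show(st); 
a=np.radians
y=R.from_quat(st["ee_rot"]).as_matrix()[:,2]; y=np.arctan2(y[1],y[0])
rows(st,[(.4*np.cos(a(t)),.4*np.sin(a(t)),.23,y-.5236) for t in (-10,-20,-30)]+[(.38,-.24,.23,y-.52)])
E
```

```text
t: 2.1
tool_pos: [0.3938, -0.0358, 0.2304]
ee_rot: [-0.566, 0.423, -0.423, 0.567]
contact_force: [0.5, 0.1, -0.2]
grip_width: 0.299
t 2.10 pos [ 0.3938 -0.0358  0.2304] yaw z 0.288 ydown [-0.     0.001 -1.   ] F [ 0.5  0.1 -0.2] g 0.299 q [-0.18 -0.46  1.72  0.    1.89 -0.46]
d [ 0.0405  0.0004 -0.0118] w [ 0.     1.    -0.001]
d [ 0.1148  0.0004 -0.0573] w [ 0.     1.    -0.001]
d [ 0.1801  0.0003 -0.115 ] w [ 0.     1.    -0.001]
d [ 0.2399  0.0003 -0.0889] w [ 0.     0.993 -0.001]
```

```bash
python3 -m inch '[{"dx":0.07,"dy":0,"dz":-0.03,"wx":0,"wy":0.35,"wz":0,"gripper":0.3},{"dx":0.13,"dy":0,"dz":-0.07,"wx":0,"wy":0.7,"wz":0,"gripper":0.3},{"dx":0.18,"dy":0,"dz":-0.11,"wx":0,"wy":1,"wz":0,"gripper":0.3},{"dx":0.18,"dy":0,"dz":-0.11,"wx":0,"wy":1,"wz":0,"gripper":0.3}]'
for i in 1; do python3 -m inch '[{"dx":0,"dy":0,"dz":0,"wx":0,"wy":0.35,"wz":0,"gripper":0.3},{"dx":0,"dy":0,"dz":0,"wx":0,"wy":0.7,"wz":0,"gripper":0.3},{"dx":0,"dy":0,"dz":0,"wx":0,"wy":1,"wz":0,"gripper":0.3}]'; done
python3 -m inch '[{"dx":0,"dy":0,"dz":0,"wx":0,"wy":0.35,"wz":0,"gripper":0.3},{"dx":0,"dy":0,"dz":0,"wx":0,"wy":0.7,"wz":0,"gripper":0.3},{"dx":0,"dy":0,"dz":0,"wx":0,"wy":1,"wz":0,"gripper":0.3}]'
python3 -m inch '[{"dx":0,"dy":0,"dz":0,"wx":0,"wy":0.35,"wz":0,"gripper":0.3},{"dx":0,"dy":0,"dz":0,"wx":0,"wy":0.7,"wz":0,"gripper":0.3},{"dx":0,"dy":0,"dz":0,"wx":0,"wy":1,"wz":0,"gripper":0.3},{"dx":0,"dy":0,"dz":0,"wx":0,"wy":1,"wz":0,"gripper":0.3}]'
python3 - <<'E'
from plant import r
from h import *
st=r.read_state(); show(st)
rows(st,[(.4075,-.263,.23,-2.04),(.4075,-.263,.16,-2.04)])
c=r.capture("wrist"); cv2.imwrite("pics/w1.png",c["frame"][:,:,::-1])
E
```

```text
t: 2.6
tool_pos: [0.3488, -0.1997, 0.2304]
ee_rot: [-0.436, 0.557, -0.557, 0.436]
contact_force: [0.1, -0.5, -0.2]
grip_width: 0.303
t: 2.98
tool_pos: [0.3505, -0.1962, 0.2307]
ee_rot: [-0.278, 0.65, -0.65, 0.278]
contact_force: [-0.2, -0.0, -0.3]
grip_width: 0.299
t: 3.35
tool_pos: [0.3506, -0.1961, 0.2308]
ee_rot: [-0.1, 0.7, -0.7, 0.101]
contact_force: [1.4, -0.4, 0.1]
grip_width: 0.3
t: 3.85
tool_pos: [0.3503, -0.1964, 0.2307]
ee_rot: [0.082, 0.703, -0.702, -0.082]
contact_force: [0.1, 0.5, 0.0]
grip_width: 0.3
t 3.85 pos [ 0.3503 -0.1964  0.2307] yaw z -1.803 ydown [ 0.     0.001 -1.   ] F [0.1 0.5 0. ] g 0.300 q [-0.6  -0.45  1.71  0.    1.88  1.21]
d [-0.0888  0.0009  0.0645] w [ 0.001  0.452 -0.   ]
d [-0.0887  0.0884  0.0646] w [ 0.001  0.452 -0.   ]
```

View pics/w1.png

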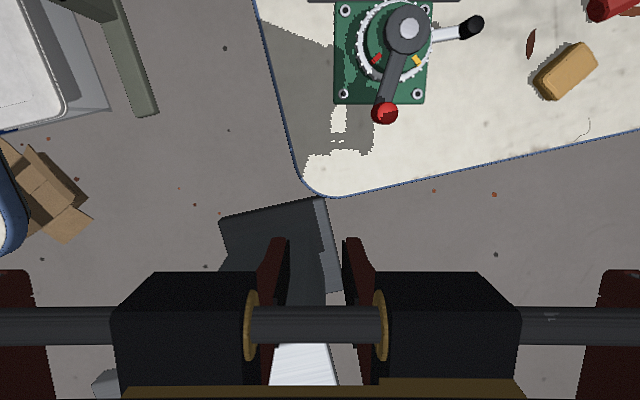

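The wrist view shows the hub at about (409,30), the knob at (385,112) and the post at (473,25). I'll use it to refine the positions.

```bash
python3 - <<'E'
from plant import r
from h import *
c=r.capture("wrist"); crop(c,320,500,0,130,4,"pics/w2.png")
print("hub",onplane(c,[(409,29)],.1135),"knob",onplane(c,[(385,112)],.139),"post",onplane(c,[(473,25)],.086))
g=[onplane(c,[p],.01)[0] for p in [(334,103),(425,103)]];print(g)
E
```

```text
hub [[ 0.46153268 -0.29290627  0.1135    ]] knob [[ 0.41036018 -0.2614423   0.139     ]] post [[ 0.45680055 -0.34969014  0.086     ]]
[array([ 0.4270709 , -0.23602906,  0.01      ]), array([ 0.40507179, -0.32819287,  0.01      ])]
```

View pics/w2.png

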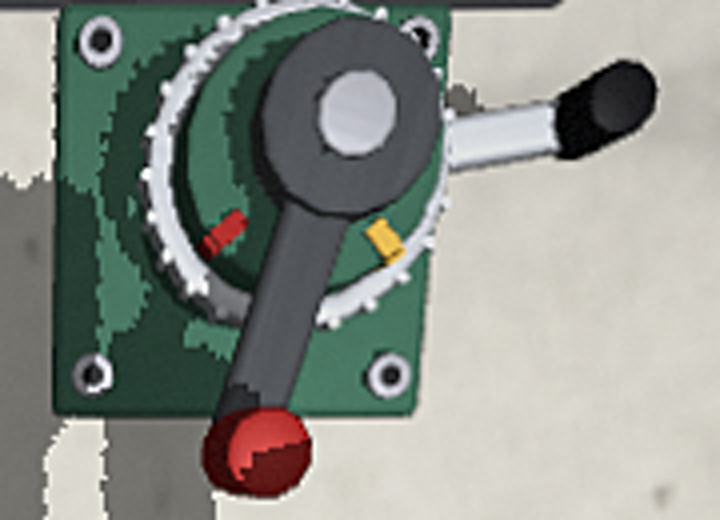

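```bash
python3 -m inch '[{"dx":-0.045,"dy":0,"dz":0.032,"wx":0,"wy":0.3,"wz":0,"gripper":0.34},{"dx":-0.089,"dy":0,"dz":0.064,"wx":0,"wy":0.45,"wz":0,"gripper":0.34},{"dx":-0.089,"dy":0.02,"dz":0.064,"wx":0,"wy":0.45,"wz":0,"gripper":0.34},{"dx":-0.089,"dy":0.07,"dz":0.064,"wx":0,"wy":0.45,"wz":0,"gripper":0.34},{"dx":-0.089,"dy":0.08,"dz":0.064,"wx":0,"wy":0.45,"wz":0,"gripper":0.34}]'
python3 - <<'E'
from plant import r
from h import *
st=r.read_state(); show(st)
rows(st,[(.408,-.263,.121,-2.05)])
c=r.capture("wrist"); cv2.imwrite("pics/w3.png",c["frame"][:,:,::-1])
s=r.capture("scene"); crop(s,225,325,130,230,6,"pics/s3.png")
E
```

```text
t: 4.58
tool_pos: [0.4049, -0.2628, 0.1634]
ee_rot: [0.163, 0.688, -0.687, -0.167]
contact_force: [-0.0, -0.0, -0.8]
grip_width: 0.339
t 4.58 pos [ 0.4049 -0.2628  0.1634] yaw z -2.041 ydown [-0.004  0.004 -1.   ] F [-0.  -0.  -0.8] g 0.339 q [-0.65 -0.23  1.65  0.    1.72  1.4 ]
d [-0.0038  0.053  -0.0014] w [0.002 0.017 0.01 ]
```

View pics/w3.png

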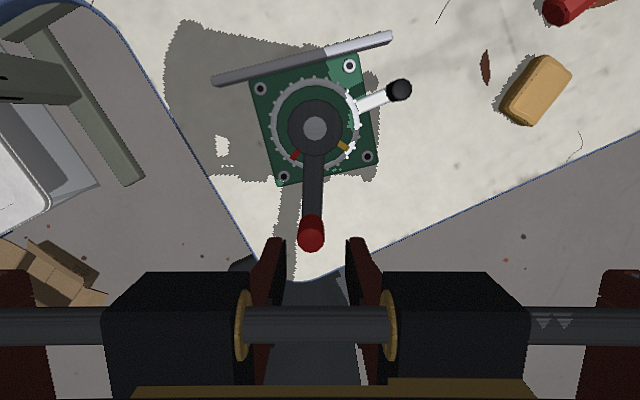

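View pics/s3.png

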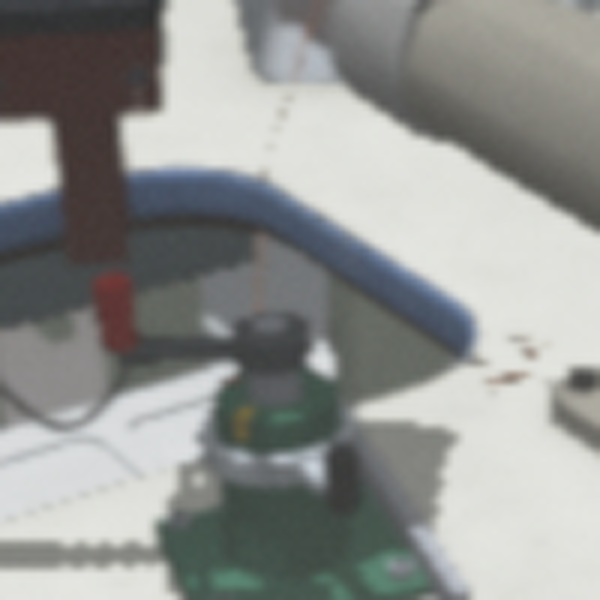

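The knob (311,235) lies midway between the fingers. I'll descend.

```bash
python3 -m inch '[{"dx":-0.004,"dy":0.02,"dz":-0.002,"wx":0,"wy":0,"wz":0,"gripper":0.34},{"dx":-0.004,"dy":0.04,"dz":-0.002,"wx":0,"wy":0,"wz":0,"gripper":0.34},{"dx":-0.004,"dy":0.053,"dz":-0.002,"wx":0,"wy":0,"wz":0,"gripper":0.34},{"dx":-0.004,"dy":0.053,"dz":-0.002,"wx":0,"wy":0,"wz":0,"gripper":0.30}]'
python3 - <<'E'
from plant import r
from h import *
st=r.read_state(); show(st)
A=np.array([.461,-.291])
M=R.from_quat(st["ee_rot"]).as_matrix();y0=np.arctan2(M[1,2],M[0,2])
T=[]
for th in (2.70,2.79,2.88,2.97,3.06,3.15): T.append((*(A+.06*np.array([np.cos(th),np.sin(th)])),.121,th+np.pi/2-2*np.pi))
rows(st,T)
c=r.capture("wrist"); cv2.imwrite("pics/w4.png",c["frame"][:,:,::-1])
E
```

```text
t: 5.18
tool_pos: [0.4093, -0.2641, 0.1229]
ee_rot: [0.165, 0.688, -0.687, -0.167]
contact_force: [0.8, 0.4, -0.2]
grip_width: 0.304
t 5.17 pos [ 0.4093 -0.2641  0.1229] yaw z -2.044 ydown [-0.002  0.001 -1.   ] F [ 0.8  0.4 -0.2] g 0.304 q [-0.64 -0.21  1.71 -0.    1.64  1.4 ]
d [0.0021 0.0024 0.0029] w [ 0.001 -0.061  0.004]
d [0.0016 0.0024 0.0096] w [ 0.001 -0.232  0.004]
d [0.0005 0.0024 0.0162] w [ 0.001 -0.404  0.004]
d [-0.0012  0.0024  0.0228] w [ 0.001 -0.576  0.004]
d [-0.0035  0.0024  0.0291] w [ 0.002 -0.748  0.004]
d [-0.0064  0.0024  0.0352] w [ 0.002 -0.92   0.004]
```

View pics/w4.png

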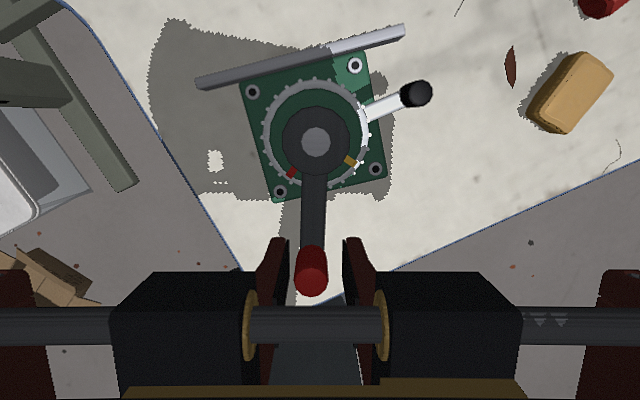

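The knob (311,272) is between the jaws. I'll swing it anticlockwise.

```bash
python3 -m inch '[{"dx":0.002,"dy":0.002,"dz":0.003,"wx":0,"wy":-0.06,"wz":0,"gripper":0.3},{"dx":0.0016,"dy":0.002,"dz":0.0096,"wx":0,"wy":-0.23,"wz":0,"gripper":0.3},{"dx":0.0005,"dy":0.002,"dz":0.0162,"wx":0,"wy":-0.4,"wz":0,"gripper":0.3},{"dx":-0.0012,"dy":0.002,"dz":0.0228,"wx":0,"wy":-0.58,"wz":0,"gripper":0.3},{"dx":-0.0035,"dy":0.002,"dz":0.0291,"wx":0,"wy":-0.75,"wz":0,"gripper":0.3}]'
python3 - <<'E'
from plant import r
from h import *
st=r.read_state(); show(st)
A=np.array([.461,-.291])
T=[]
for th in (3.15,3.24,3.33,3.42,3.5,3.58): T.append((*(A+.06*np.array([np.cos(th),np.sin(th)])),.121,th+np.pi/2-2*np.pi))
rows(st,T)
c=r.capture("wrist"); cv2.imwrite("pics/w5.png",c["frame"][:,:,::-1])
s=r.capture("scene"); crop(s,225,325,130,230,6,"pics/s5.png")
E
```

```text
t: 5.85
tool_pos: [0.4017, -0.2869, 0.1233]
ee_rot: [-0.027, -0.706, 0.707, 0.027]
contact_force: [0.7, 0.3, 0.4]
grip_width: 0.3
t 5.85 pos [ 0.4017 -0.2869  0.1233] yaw z -1.647 ydown [ 0.001 -0.001 -1.   ] F [0.7 0.3 0.4] g 0.300 q [-0.69 -0.19  1.7  -0.    1.64  0.96]
d [0.0005 0.0028 0.0058] w [-0.001 -0.162 -0.002]
d [-0.0004  0.0028  0.0124] w [-0.001 -0.334 -0.001]
d [-0.0019  0.0028  0.019 ] w [-0.001 -0.506 -0.001]
d [-0.0039  0.0028  0.0255] w [-0.001 -0.678 -0.001]
d [-0.0062  0.0028  0.031 ] w [-0.002 -0.831 -0.001]
d [-0.009   0.0029  0.0363] w [-0.002 -0.984 -0.001]
```

View pics/w5.png

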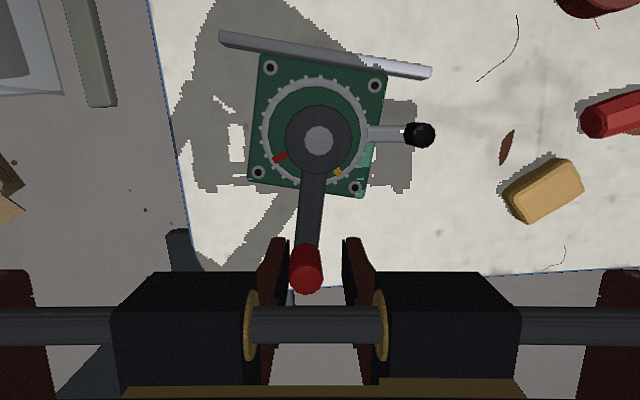

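View pics/s5.png

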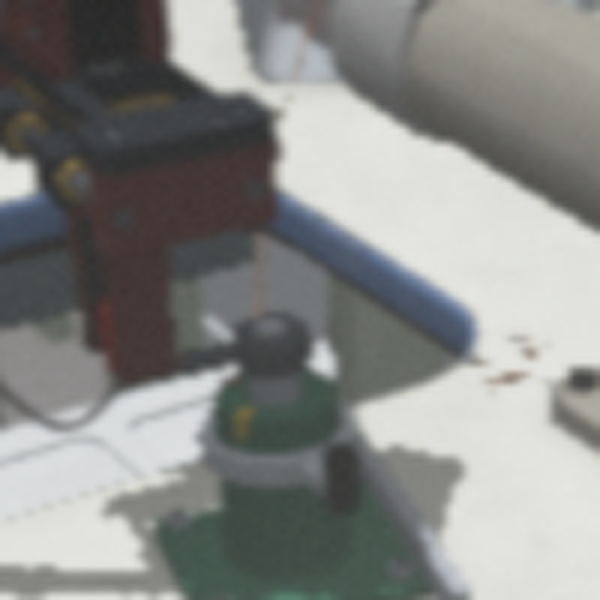

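The crank follows. I'll continue.

```bash
python3 -m inch '[{"dx":0.0005,"dy":0.002,"dz":0.006,"wx":0,"wy":-0.16,"wz":0,"gripper":0.3},{"dx":-0.0004,"dy":0.002,"dz":0.0124,"wx":0,"wy":-0.33,"wz":0,"gripper":0.3},{"dx":-0.002,"dy":0.002,"dz":0.019,"wx":0,"wy":-0.5,"wz":0,"gripper":0.3},{"dx":-0.004,"dy":0.002,"dz":0.0255,"wx":0,"wy":-0.68,"wz":0,"gripper":0.3},{"dx":-0.0062,"dy":0.002,"dz":0.031,"wx":0,"wy":-0.83,"wz":0,"gripper":0.3}]'
python3 - <<'E'
from plant import r
from h import *
st=r.read_state(); show(st)
A=np.array([.461,-.291])
T=[]
for th in (3.55,3.6,3.65,3.7,3.75): T.append((*(A+.06*np.array([np.cos(th),np.sin(th)])),.121,th+np.pi/2-2*np.pi))
rows(st,T)
c=r.capture("wrist"); cv2.imwrite("pics/w6.png",c["frame"][:,:,::-1])
E
```

```text
t: 6.58
tool_pos: [0.4048, -0.3117, 0.1214]
ee_rot: [0.125, -0.696, 0.696, -0.125]
contact_force: [-0.5, -0.0, -0.1]
grip_width: 0.3
t 6.58 pos [ 0.4048 -0.3117  0.1214] yaw z -1.216 ydown [ 0. -0. -1.] F [-0.5 -0.  -0.1] g 0.300 q [-0.72 -0.14  1.66  0.    1.63  0.49]
d [-0.      0.0005  0.0041] w [-0.001 -0.102 -0.001]
d [-0.0003  0.0005  0.0079] w [-0.001 -0.197 -0.001]
d [-0.0008  0.0005  0.0116] w [-0.001 -0.293 -0.001]
d [-0.0014  0.0005  0.0153] w [-0.001 -0.388 -0.001]
d [-0.0023  0.0005  0.0189] w [-0.001 -0.484 -0.001]
```

View pics/w6.png

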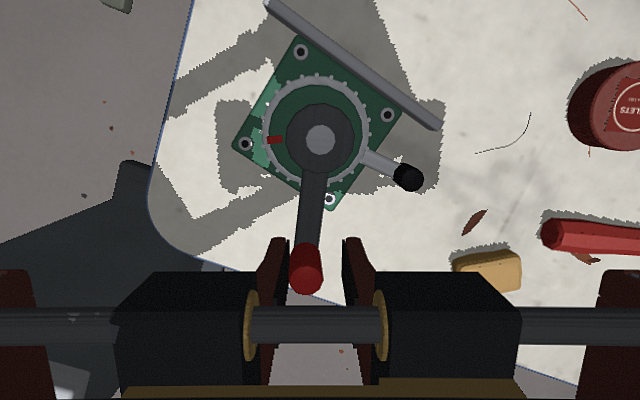

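The crank is approaching the yellow mark, which is now hidden under the arm. I'll go on in smaller steps and check hub height by depth.

```bash
cat >> h.py <<'E'
def hubz(c,px,n=3):
    u,v=px; d=np.median(c["range_z"][v-n:v+n+1,u-n:u+n+1])
    p=cv2.undistortPoints(np.array([[[u,v]]],float),K(c),np.array(c["dist"]))[0,0]
    return R.from_quat(c["orientation"]).apply(np.array([p[0],p[1],1])*d)+c["position"]
E
python3 - <<'E'
from plant import r
from h import *
c=r.capture("wrist");print("before",hubz(c,(320,139)))
E
python3 -m inch '[{"dx":0,"dy":0,"dz":0.004,"wx":0,"wy":-0.1,"wz":0,"gripper":0.3},{"dx":-0.0003,"dy":0,"dz":0.008,"wx":0,"wy":-0.2,"wz":0,"gripper":0.3},{"dx":-0.0008,"dy":0,"dz":0.0116,"wx":0,"wy":-0.29,"wz":0,"gripper":0.3},{"dx":-0.0008,"dy":0,"dz":0.0116,"wx":0,"wy":-0.29,"wz":0,"gripper":0.3}]'
python3 - <<'E'
from plant import r
from h import *
st=r.read_state(); show(st)
c=r.capture("wrist"); cv2.imwrite("pics/w7.png",c["frame"][:,:,::-1]);print(hubz(c,(320,139)))
A=np.array([.461,-.291])
T=[]
for th in (3.7,3.75): T.append((*(A+.06*np.array([np.cos(th),np.sin(th)])),.121,th+np.pi/2-2*np.pi))
rows(st,T)
E
```

```text
before [ 0.46229001 -0.29487969  0.11591032]
t: 7.18
tool_pos: [0.4085, -0.32, 0.1212]
ee_rot: [0.176, -0.685, 0.685, -0.176]
contact_force: [-0.1, 0.1, 0.9]
grip_width: 0.297
t 7.17 pos [ 0.4085 -0.32    0.1212] yaw z -1.068 ydown [ 0. -0. -1.] F [-0.1  0.1  0.9] g 0.297 q [-0.73 -0.12  1.64  0.    1.63  0.34]
[ 0.46262968 -0.294817    0.11538969]
d [-0.0001  0.0003  0.004 ] w [-0.    -0.105 -0.   ]
d [-0.0004  0.0003  0.0077] w [-0.    -0.201 -0.   ]
```

View pics/w7.png

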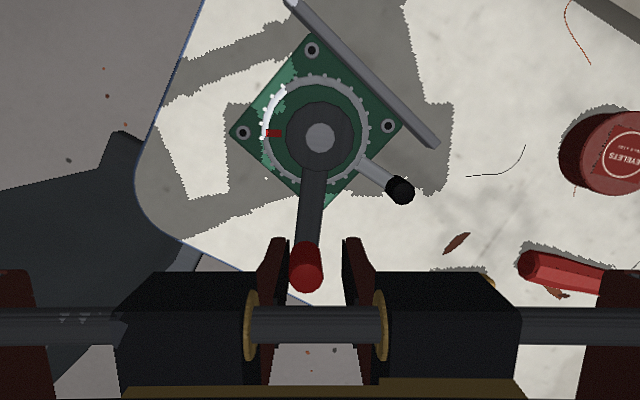

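```bash
python3 -m inch '[{"dx":0,"dy":0,"dz":0.002,"wx":0,"wy":-0.05,"wz":0,"gripper":0.3},{"dx":0,"dy":0,"dz":0.004,"wx":0,"wy":-0.1,"wz":0,"gripper":0.3},{"dx":0,"dy":0,"dz":0.004,"wx":0,"wy":-0.1,"wz":0,"gripper":0.3}]'
python3 - <<'E'
from plant import r
from h import *
st=r.read_state(); show(st)
c=r.capture("wrist"); cv2.imwrite("pics/w8.png",c["frame"][:,:,::-1]);print(hubz(c,(320,139)))
s=r.capture("scene"); crop(s,225,325,130,230,6,"pics/s8.png")
A=np.array([.461,-.291])
T=[]
for th in (3.75,3.8): T.append((*(A+.06*np.array([np.cos(th),np.sin(th)])),.121,th+np.pi/2-2*np.pi))
rows(st,T)
E
```

```text
t: 7.6
tool_pos: [0.4101, -0.323, 0.1211]
ee_rot: [0.195, -0.68, 0.68, -0.195]
contact_force: [0.7, 0.7, 0.2]
grip_width: 0.299
t 7.60 pos [ 0.4101 -0.323   0.1211] yaw z -1.013 ydown [ 0. -0. -1.] F [0.7 0.7 0.2] g 0.299 q [-0.73 -0.11  1.63 -0.    1.63  0.28]
[ 0.46223979 -0.2952607   0.10723919]
d [-0.0003  0.0001  0.0036] w [-0.    -0.096  0.   ]
d [-0.0005  0.0001  0.0073] w [-0.    -0.191  0.   ]
```

View pics/w8.png

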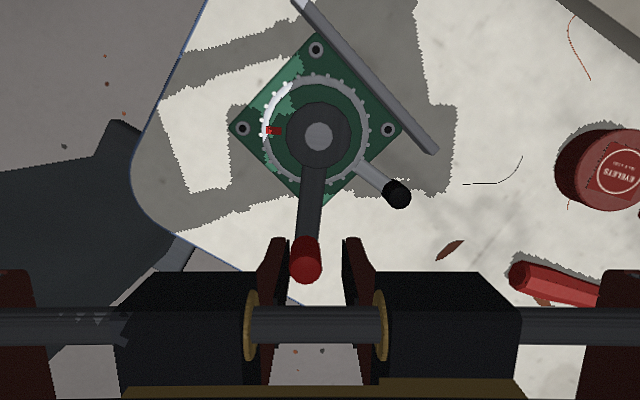

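View pics/s8.png

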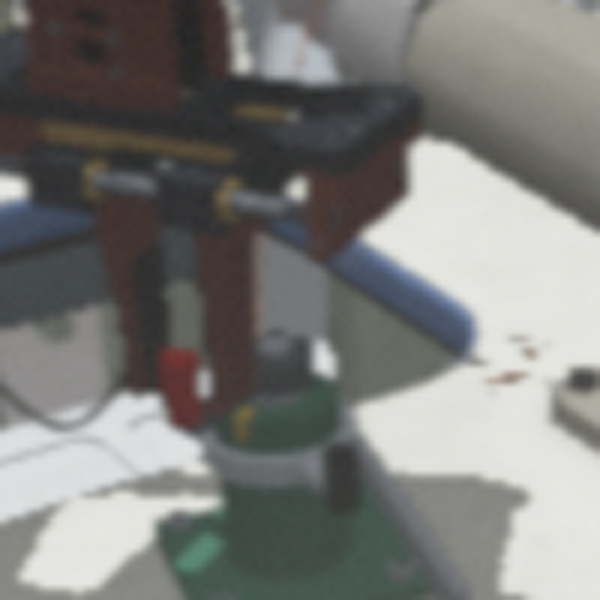

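It has dropped in: the hub depth reading fell from 115.4 to 107.2 mm, and the knob sits visibly lower. Next I'll lower the fingers with it and swing clockwise.

```bash
cat > arc.py <<'E'
import sys
from plant import r
from h import *
st=r.read_state(); show(st)
A=np.array([.4615,-.292]); z=float(sys.argv[1])
rows(st,[(*(A+.06*np.array([np.cos(t),np.sin(t)])),z,t+np.pi/2-2*np.pi) for t in map(float,sys.argv[2:])])
E
python3 arc.py .112 3.7 3.6 3.5 3.4 3.3 3.2
```

```text
t 7.70 pos [ 0.41   -0.3229  0.121 ] yaw z -1.013 ydown [-0. -0. -1.] F [1.2 0.3 0.2] g 0.300 q [-0.73 -0.11  1.63 -0.    1.63  0.28]
d [-0.0001  0.0113  0.0013] w [ 0.    -0.001  0.   ]
d [-0.0004  0.0113 -0.0062] w [0.   0.19 0.  ]
d [-0.0015  0.0113 -0.0136] w [0.    0.381 0.   ]
d [-0.0034  0.0113 -0.0208] w [0.    0.572 0.   ]
d [-0.006   0.0113 -0.0279] w [0.    0.763 0.   ]
d [-0.0092  0.0113 -0.0346] w [0.    0.954 0.   ]
```

```bash
python3 -m inch '[{"dx":0,"dy":0.011,"dz":0,"wx":0,"wy":0,"wz":0,"gripper":0.3},{"dx":-0.0004,"dy":0.011,"dz":-0.006,"wx":0,"wy":0.19,"wz":0,"gripper":0.3},{"dx":-0.0015,"dy":0.011,"dz":-0.0136,"wx":0,"wy":0.38,"wz":0,"gripper":0.3},{"dx":-0.0034,"dy":0.011,"dz":-0.021,"wx":0,"wy":0.57,"wz":0,"gripper":0.3},{"dx":-0.006,"dy":0.011,"dz":-0.028,"wx":0,"wy":0.76,"wz":0,"gripper":0.3}]'
python3 arc.py .111 3.2 3.1 3.0 2.9 2.8
python3 - <<'E'
from plant import r
from h import *
c=r.capture("wrist"); cv2.imwrite("pics/w9.png",c["frame"][:,:,::-1]);print(hubz(c,(320,139)))
E
```

```text
t: 8.32
tool_pos: [0.4019, -0.3011, 0.1115]
ee_rot: [-0.056, 0.705, -0.705, 0.055]
contact_force: [-0.2, 0.5, -0.8]
grip_width: 0.302
t 8.32 pos [ 0.4019 -0.3011  0.1115] yaw z -1.414 ydown [-0.001  0.    -1.   ] F [-0.2  0.5 -0.8] g 0.302 q [-0.71 -0.16  1.69 -0.    1.62  0.7 ]
d [-0.0007  0.0006 -0.007 ] w [0.001 0.187 0.001]
d [-0.0018  0.0006 -0.0144] w [0.001 0.378 0.001]
d [-0.0036  0.0006 -0.0216] w [0.001 0.569 0.001]
d [-0.0062  0.0006 -0.0287] w [0.001 0.76  0.001]
d [-0.0094  0.0006 -0.0354] w [0.001 0.951 0.001]
[ 0.46211149 -0.29550151  0.1071139 ]
```

View pics/w9.png

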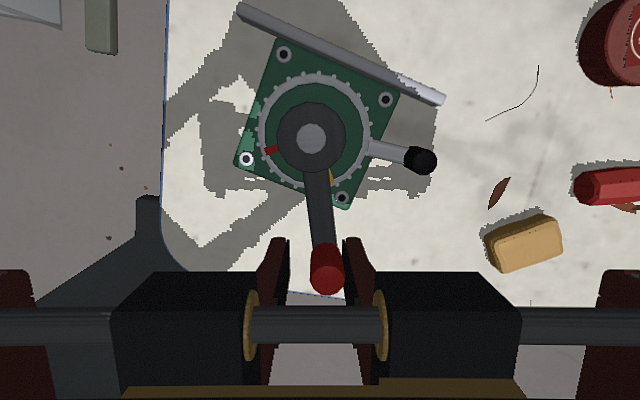

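The screw is turning clockwise with the hub still down at about 105 mm. I'll continue.

```bash
python3 -m inch '[{"dx":-0.0007,"dy":0,"dz":-0.007,"wx":0,"wy":0.19,"wz":0,"gripper":0.3},{"dx":-0.0018,"dy":0,"dz":-0.0144,"wx":0,"wy":0.38,"wz":0,"gripper":0.3},{"dx":-0.0036,"dy":0,"dz":-0.0216,"wx":0,"wy":0.57,"wz":0,"gripper":0.3},{"dx":-0.0062,"dy":0,"dz":-0.0287,"wx":0,"wy":0.76,"wz":0,"gripper":0.3},{"dx":-0.0094,"dy":0,"dz":-0.0354,"wx":0,"wy":0.95,"wz":0,"gripper":0.3}]'
python3 arc.py .110 2.75 2.65 2.55 2.45 2.35 2.25
python3 - <<'E'
from plant import r
from h import *
c=r.capture("wrist"); cv2.imwrite("pics/w10.png",c["frame"][:,:,::-1]);print(hubz(c,(312,139)))
E
```

```text
t: 9.0
tool_pos: [0.405, -0.272, 0.1116]
ee_rot: [0.119, 0.697, -0.697, -0.12]
contact_force: [-0.7, 0.2, -0.1]
grip_width: 0.301
t 9.00 pos [ 0.405  -0.272   0.1116] yaw z -1.910 ydown [-0.001  0.    -1.   ] F [-0.7  0.2 -0.1] g 0.301 q [-0.66 -0.2   1.73 -0.    1.62  1.25]
d [-0.      0.002  -0.0039] w [0.    0.1   0.001]
d [-0.0008  0.002  -0.0113] w [0.    0.291 0.001]
d [-0.0023  0.002  -0.0187] w [-0.     0.482  0.001]
d [-0.0045  0.002  -0.0258] w [-0.     0.673  0.001]
d [-0.0074  0.002  -0.0327] w [-0.     0.864  0.001]
d [-0.0111  0.002  -0.0393] w [-0.000e+00  1.055e+00  1.000e-03]
[ 0.46261635 -0.29201754  0.10618431]
```

View pics/w10.png

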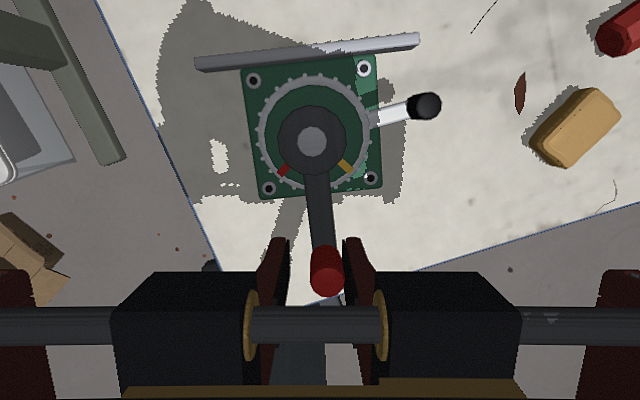

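```bash
python3 -m inch '[{"dx":0,"dy":0.001,"dz":-0.004,"wx":0,"wy":0.1,"wz":0,"gripper":0.3},{"dx":-0.0008,"dy":0.002,"dz":-0.0113,"wx":0,"wy":0.29,"wz":0,"gripper":0.3},{"dx":-0.0023,"dy":0.002,"dz":-0.0187,"wx":0,"wy":0.48,"wz":0,"gripper":0.3},{"dx":-0.0045,"dy":0.002,"dz":-0.0258,"wx":0,"wy":0.67,"wz":0,"gripper":0.3},{"dx":-0.0074,"dy":0.002,"dz":-0.0327,"wx":0,"wy":0.86,"wz":0,"gripper":0.3}]'
python3 arc.py .109 2.25 2.2 2.15 2.1 2.05 2.0
python3 - <<'E'
from plant import r
from h import *
c=r.capture("wrist"); cv2.imwrite("pics/w11.png",c["frame"][:,:,::-1]);print(hubz(c,(312,139)))
E
```

```text
t: 9.68
tool_pos: [0.4193, -0.2494, 0.1101]
ee_rot: [-0.271, -0.653, 0.653, 0.272]
contact_force: [-0.8, -0.4, -0.2]
grip_width: 0.302
t 9.68 pos [ 0.4193 -0.2494  0.1101] yaw z -2.359 ydown [-0.  0. -1.] F [-0.8 -0.4 -0.2] g 0.302 q [-0.61 -0.2   1.73 -0.    1.62  1.75]
d [-0.0003  0.0014 -0.0076] w [-0.     0.198  0.001]
d [-0.0008  0.0014 -0.0113] w [-0.     0.293  0.001]
d [-0.0015  0.0014 -0.015 ] w [-0.     0.389  0.001]
d [-0.0023  0.0014 -0.0186] w [-0.     0.484  0.001]
d [-0.0033  0.0014 -0.0223] w [-0.001  0.58   0.001]
d [-0.0046  0.0014 -0.0258] w [-0.001  0.675  0.001]
[ 0.46334774 -0.29216193  0.10436954]
```

View pics/w11.png

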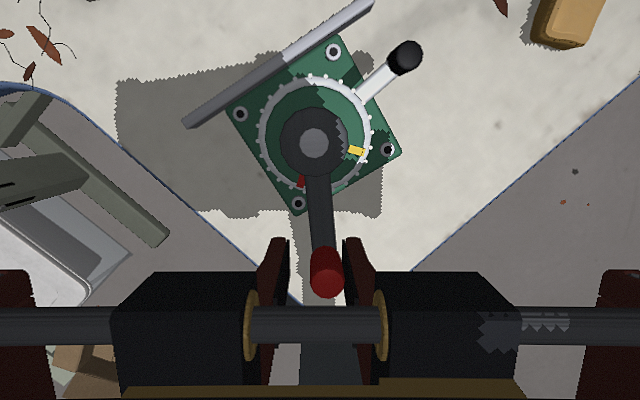

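The crank is nearly at the red mark, now just left of the arm at (301,183). I'll go on gently and watch the force.

```bash
python3 -m inch '[{"dx":-0.0003,"dy":0.001,"dz":-0.0076,"wx":0,"wy":0.2,"wz":0,"gripper":0.3},{"dx":-0.0008,"dy":0.001,"dz":-0.0113,"wx":0,"wy":0.29,"wz":0,"gripper":0.3},{"dx":-0.0015,"dy":0.001,"dz":-0.015,"wx":0,"wy":0.39,"wz":0,"gripper":0.3}]'
python3 -m inch '[{"dx":-0.0004,"dy":0,"dz":-0.0018,"wx":0,"wy":0.05,"wz":0,"gripper":0.3},{"dx":-0.0008,"dy":0,"dz":-0.0036,"wx":0,"wy":0.1,"wz":0,"gripper":0.3}]'
python3 arc.py .109  2.05 2.0 1.95 1.9
python3 - <<'E'
from plant import r
from h import *
c=r.capture("wrist"); cv2.imwrite("pics/w12.png",c["frame"][:,:,::-1]);print(hubz(c,(312,139)))
E
```

```text
t: 10.1
tool_pos: [0.4286, -0.242, 0.1094]
ee_rot: [-0.336, -0.622, 0.622, 0.336]
contact_force: [-0.3, 0.2, 0.1]
grip_width: 0.3
t: 10.35
tool_pos: [0.4314, -0.2409, 0.1096]
ee_rot: [-0.352, -0.613, 0.613, 0.353]
contact_force: [-0.2, 0.9, 0.4]
grip_width: 0.298
t 10.35 pos [ 0.4314 -0.2409  0.1096] yaw z -2.614 ydown [-0.  0. -1.] F [-0.2  0.9  0.4] g 0.298 q [-0.58 -0.19  1.71 -0.    1.61  2.04]
d [ 0.0008  0.0008 -0.004 ] w [-0.001  0.092  0.   ]
d [ 0.0005  0.0008 -0.0077] w [-0.001  0.187  0.   ]
d [ 0.0001  0.0008 -0.0114] w [-0.001  0.283  0.   ]
d [-0.0006  0.0008 -0.0151] w [-0.001  0.378  0.   ]
[ 0.4636372  -0.29315841  0.10342837]
```

View pics/w12.png

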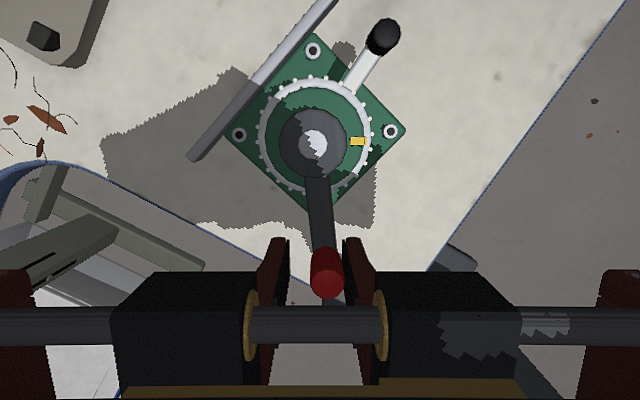

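```bash
python3 -m inch '[{"dx":0.0005,"dy":0,"dz":-0.003,"wx":0,"wy":0.07,"wz":0,"gripper":0.3},{"dx":0.0005,"dy":0,"dz":-0.006,"wx":0,"wy":0.14,"wz":0,"gripper":0.3}]'
python3 -m inch '[{"dx":0,"dy":0,"dz":-0.002,"wx":0,"wy":0.05,"wz":0,"gripper":0.3},{"dx":0,"dy":0,"dz":-0.004,"wx":0,"wy":0.1,"wz":0,"gripper":0.3}]'
python3 -m inch '[{"dx":0,"dy":0,"dz":-0.002,"wx":0,"wy":0.05,"wz":0,"gripper":0.3},{"dx":0,"dy":0,"dz":-0.002,"wx":0,"wy":0.05,"wz":0,"gripper":0.3}]'
python3 arc.py .109  1.95 1.9
python3 - <<'E'
from plant import r
from h import *
c=r.capture("wrist"); cv2.imwrite("pics/w13.png",c["frame"][:,:,::-1]);print(hubz(c,(312,139)))
E
```

```text
t: 10.65
tool_pos: [0.4355, -0.2381, 0.1098]
ee_rot: [-0.375, -0.6, 0.6, 0.375]
contact_force: [0.7, 0.1, -0.2]
grip_width: 0.296
t: 10.9
tool_pos: [0.4383, -0.2368, 0.1098]
ee_rot: [-0.391, -0.589, 0.59, 0.391]
contact_force: [0.4, -0.4, -0.7]
grip_width: 0.294
t: 11.15
tool_pos: [0.4397, -0.2361, 0.1098]
ee_rot: [-0.398, -0.584, 0.584, 0.398]
contact_force: [-1.6, -1.2, 1.0]
grip_width: 0.296
t 11.15 pos [ 0.4397 -0.2361  0.1098] yaw z -2.767 ydown [-0. -0. -1.] F [-1.6 -1.2  1. ] g 0.296 q [-0.56 -0.17  1.7  -0.    1.61  2.21]
d [0.0001 0.0011 0.0006] w [-0.001 -0.009 -0.   ]
d [-0.      0.0011 -0.0032] w [-0.001  0.087 -0.   ]
[ 0.46391147 -0.29252139  0.10300297]
```

View pics/w13.png

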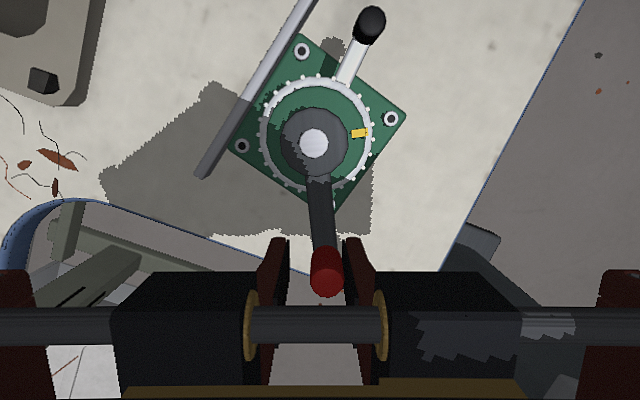

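```bash
python3 -m inch '[{"dx":0,"dy":0,"dz":-0.0015,"wx":0,"wy":0.03,"wz":0,"gripper":0.3},{"dx":0,"dy":0,"dz":-0.0015,"wx":0,"wy":0.03,"wz":0,"gripper":0.3}]'
python3 -m inch '[{"dx":0,"dy":0,"dz":-0.0015,"wx":0,"wy":0.03,"wz":0,"gripper":0.3},{"dx":0,"dy":0,"dz":-0.0015,"wx":0,"wy":0.03,"wz":0,"gripper":0.3}]'
python3 - <<'E'
from plant import r
from h import *
show(r.read_state())
c=r.capture("wrist"); print(hubz(c,(312,139)))
print(c["frame"].shape); crop(c,230,410,0,300,2.6,"pics/w14.png")
E
```

```text
t: 11.45
tool_pos: [0.4408, -0.2357, 0.1098]
ee_rot: [-0.403, -0.581, 0.581, 0.403]
contact_force: [-2.2, -1.8, -0.4]
grip_width: 0.296
t: 11.7
tool_pos: [0.4419, -0.2352, 0.1098]
ee_rot: [-0.407, -0.578, 0.578, 0.407]
contact_force: [-3.5, -1.7, 0.1]
grip_width: 0.302
t 11.70 pos [ 0.4419 -0.2352  0.1098] yaw z -2.799 ydown [-0. -0. -1.] F [-3.5 -1.7  0.1] g 0.302 q [-0.56 -0.17  1.7  -0.    1.61  2.24]
[ 0.46433979 -0.29231561  0.10306427]
(400, 640, 3)
```

View pics/w14.png

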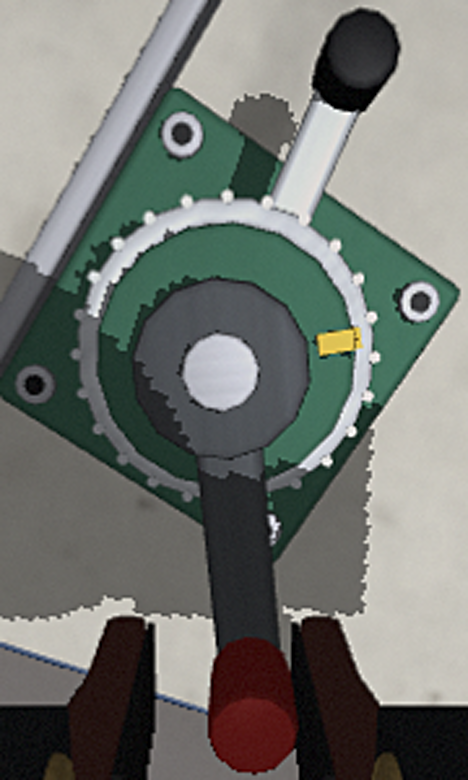

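The crank has reached its hard stop: reaction about 4 N, hub depth steady at 12.5 mm below the start, and the red mark covered by the crank. I'll back off to centre the jaws, then rise.

```bash
python3 -m inch '[{"dx":0,"dy":0,"dz":0.006,"wx":0,"wy":0,"wz":0,"gripper":0.34},{"dx":0,"dy":-0.01,"dz":0.006,"wx":0,"wy":0,"wz":0,"gripper":0.34},{"dx":0,"dy":-0.05,"dz":0.006,"wx":0,"wy":0,"wz":0,"gripper":0.34},{"dx":0,"dy":-0.11,"dz":0.006,"wx":0,"wy":0,"wz":0,"gripper":0.34},{"dx":0,"dy":-0.11,"dz":0.006,"wx":0,"wy":0,"wz":0,"gripper":0.34}]'
python3 - <<'E'
from plant import r
from h import *
st=r.read_state();show(st)
c=r.capture("wrist"); cv2.imwrite("pics/w15.png",c["frame"][:,:,::-1])
c=r.capture("top"); crop(c,195,305,165,260,7,"pics/t15.png")
E
```

```text
t: 12.38
tool_pos: [0.4392, -0.2375, 0.2034]
ee_rot: [0.41, 0.579, -0.578, -0.404]
contact_force: [-0.1, 0.2, -0.0]
grip_width: 0.337
t 12.38 pos [ 0.4392 -0.2375  0.2034] yaw z -2.798 ydown [ 0.008 -0.004 -1.   ] F [-0.1  0.2 -0. ] g 0.337 q [-0.56 -0.19  1.55  0.    1.77  2.23]
```

View pics/w15.png

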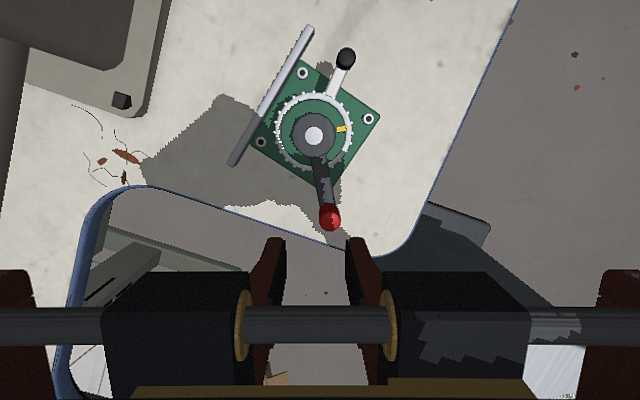

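View pics/t15.png

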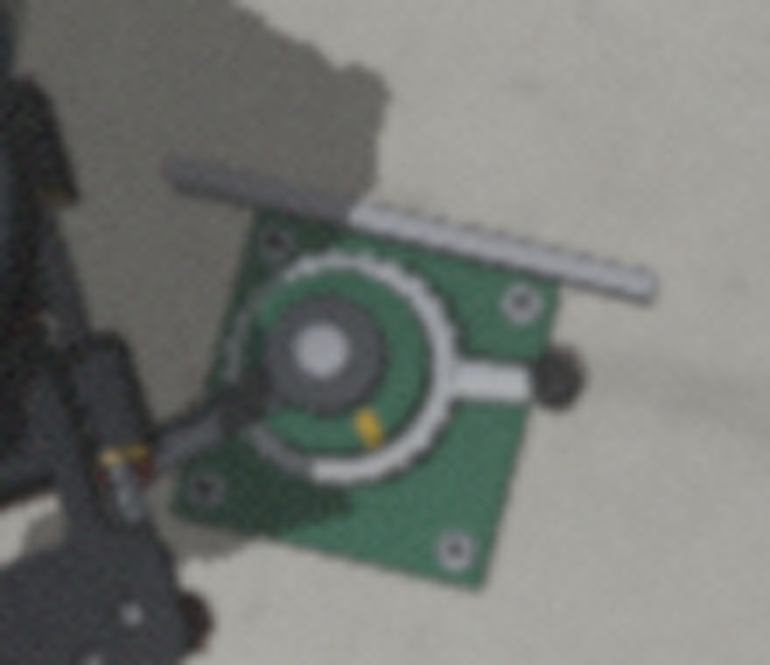

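The knob is clear of the jaws, with the crank over the red mark. Next I'll check the crank angle from this picture and unwind the wrist for the ring post.

```bash
python3 - <<'E'
from plant import r
from h import *
c=r.capture("wrist")
h=onplane(c,[(314,135)],.1005)[0];k=onplane(c,[(330,216)],.126)[0];y=onplane(c,[(342,129)],.085)[0];p=onplane(c,[(346,56)],.086)[0]
print(h,k,y,p); f=onplane(c,[(311,29),(231,163)],.02); d=f[1]-f[0]; ph=np.arctan2(d[1],d[0])-np.pi/2
print("phi",ph)
for n,q in(("k",k),("y",y),("p",p)): v=q-h; print(n,np.hypot(v[0],v[1]),np.arctan2(v[1],v[0])-ph, hubz(c,(314,135)))
E
python3 -m inch '[{"dx":0,"dy":0,"dz":0,"wx":0,"wy":-0.35,"wz":0,"gripper":0.3},{"dx":0,"dy":0,"dz":0,"wx":0,"wy":-0.7,"wz":0,"gripper":0.3},{"dx":0,"dy":0,"dz":0,"wx":0,"wy":-1,"wz":0,"gripper":0.3}]'
python3 -m inch '[{"dx":0,"dy":0,"dz":0,"wx":0,"wy":-0.35,"wz":0,"gripper":0.3},{"dx":0,"dy":0,"dz":0,"wx":0,"wy":-0.7,"wz":0,"gripper":0.3},{"dx":0,"dy":0,"dz":0,"wx":0,"wy":-1,"wz":0,"gripper":0.3}]'
python3 -m inch '[{"dx":0,"dy":0,"dz":0,"wx":0,"wy":-0.35,"wz":0,"gripper":0.3},{"dx":0,"dy":0,"dz":0,"wx":0,"wy":-0.7,"wz":0,"gripper":0.3},{"dx":0,"dy":0,"dz":0,"wx":0,"wy":-1,"wz":0,"gripper":0.3}]'
python3 -m inch '[{"dx":0,"dy":0,"dz":0,"wx":0,"wy":-0.35,"wz":0,"gripper":0.3},{"dx":0,"dy":0,"dz":0,"wx":0,"wy":-0.7,"wz":0,"gripper":0.3},{"dx":0,"dy":0,"dz":0,"wx":0,"wy":-1,"wz":0,"gripper":0.3},{"dx":0,"dy":0,"dz":0,"wx":0,"wy":-1,"wz":0,"gripper":0.3}]'
python3 - <<'E'
from plant import r
from h import *
st=r.read_state();show(st)
rows(st,[(.457,-.352,.20,-.09)])
E
```

```text
[ 0.45897812 -0.29112617  0.1005    ] [ 0.43061208 -0.24472656  0.126     ] [ 0.44023874 -0.30169208  0.085     ] [ 0.45575861 -0.3502221   0.086     ]
phi -0.2425155132313479
k 0.05438341077188482 2.362029516912232 [ 0.45900975 -0.29125845  0.10308347]
y 0.021512857818327364 -2.3856742418576653 [ 0.45900975 -0.29125845  0.10308347]
p 0.059183563958646254 -1.3827063756292302 [ 0.45900975 -0.29125845  0.10308347]
t: 12.9
tool_pos: [0.437, -0.2363, 0.1959]
ee_rot: [0.241, 0.665, -0.664, -0.243]
contact_force: [-0.3, 0.3, -0.2]
grip_width: 0.303
t: 13.28
tool_pos: [0.437, -0.2363, 0.1958]
ee_rot: [0.061, 0.705, -0.704, -0.063]
contact_force: [-0.5, -0.2, -0.3]
grip_width: 0.304
t: 13.65
tool_pos: [0.437, -0.2363, 0.1958]
ee_rot: [-0.124, 0.697, -0.696, 0.122]
contact_force: [0.2, -1.0, 0.2]
grip_width: 0.301
t: 14.15
tool_pos: [0.437, -0.2364, 0.1961]
ee_rot: [-0.297, 0.643, -0.641, 0.296]
contact_force: [-0.2, -0.6, 0.0]
grip_width: 0.297
t 14.15 pos [ 0.437  -0.2364  0.1961] yaw z -0.705 ydown [-0.002  0.002 -1.   ] F [-0.2 -0.6  0. ] g 0.297 q [-0.56 -0.19  1.56  0.    1.77  0.14]
d [ 0.0939 -0.0051  0.1127] w [ 5.000e-03 -1.175e+00 -1.000e-03]
```

```bash
python3 -m inch '[{"dx":0.031,"dy":0,"dz":0.038,"wx":0,"wy":-0.35,"wz":0,"gripper":0.34},{"dx":0.062,"dy":0,"dz":0.076,"wx":0,"wy":-0.7,"wz":0,"gripper":0.34},{"dx":0.094,"dy":0,"dz":0.113,"wx":0.005,"wy":-1,"wz":0,"gripper":0.34},{"dx":0.094,"dy":0,"dz":0.113,"wx":0.005,"wy":-1,"wz":0,"gripper":0.34}]'
python3 - <<'E'
from plant import r
from h import *
st=r.read_state();show(st)
rows(st,[(.456,-.351,.14,-.09)])
c=r.capture("wrist"); cv2.imwrite("pics/w16.png",c["frame"][:,:,::-1])
E
```

```text
t: 14.65
tool_pos: [0.4571, -0.3541, 0.1957]
ee_rot: [-0.451, 0.544, -0.544, 0.452]
contact_force: [0.2, 0.6, -0.4]
grip_width: 0.337
t 14.65 pos [ 0.4571 -0.3541  0.1957] yaw z -0.186 ydown [-0.     0.001 -1.   ] F [ 0.2  0.6 -0.4] g 0.337 q [-0.72  0.03  1.36  0.    1.76 -0.53]
d [-0.0035  0.0696 -0.0021] w [ 0.001 -0.183 -0.002]
```

View pics/w16.png

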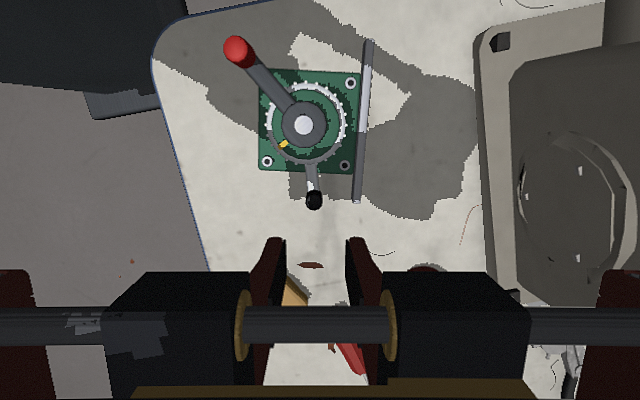

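The post top is at (314,198), in line with the jaw centre. I'll measure it and descend.

```bash
python3 - <<'E'
from plant import r
from h import *
c=r.capture("wrist"); print(onplane(c,[(314,200)],.086), onplane(c,[(304,124)],.1005), onplane(c,[(238,48)],.126))
E
python3 -m inch '[{"dx":-0.003,"dy":0.035,"dz":-0.002,"wx":0,"wy":-0.1,"wz":0,"gripper":0.34},{"dx":-0.003,"dy":0.07,"dz":-0.002,"wx":0,"wy":-0.18,"wz":0,"gripper":0.34},{"dx":-0.003,"dy":0.1,"dz":-0.002,"wx":0,"wy":-0.18,"wz":0,"gripper":0.34},{"dx":-0.003,"dy":0.115,"dz":-0.002,"wx":0,"wy":-0.18,"wz":0,"gripper":0.34},{"dx":-0.003,"dy":0.115,"dz":-0.002,"wx":0,"wy":-0.18,"wz":0,"gripper":0.34}]'
python3 - <<'E'
from plant import r
from h import *
st=r.read_state();show(st)
c=r.capture("wrist"); cv2.imwrite("pics/w17.png",c["frame"][:,:,::-1])
E
```

```text
[[ 0.45828256 -0.34899411  0.086     ]] [[ 0.46234093 -0.28990562  0.1005    ]] [[ 0.43294095 -0.238994    0.126     ]]
t: 15.38
tool_pos: [0.4566, -0.349, 0.1053]
ee_rot: [0.478, -0.521, 0.521, -0.478]
contact_force: [0.8, -0.3, 0.2]
grip_width: 0.337
t 15.38 pos [ 0.4566 -0.349   0.1053] yaw z -0.086 ydown [ 0.001 -0.    -1.   ] F [ 0.8 -0.3  0.2] g 0.337 q [-0.71  0.03  1.51  0.    1.59 -0.63]
```

View pics/w17.png

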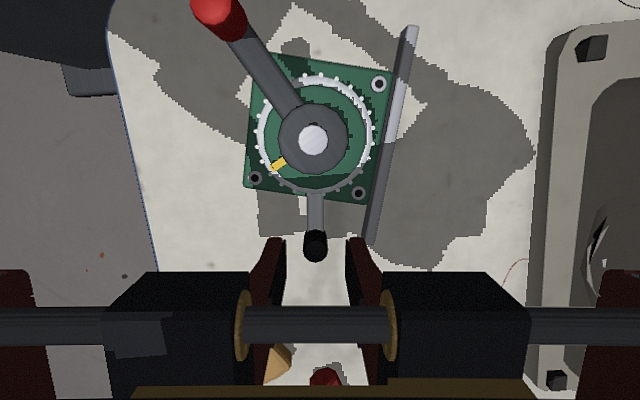

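```bash
python3 -m inch '[{"dx":0,"dy":0.02,"dz":0,"wx":0,"wy":0,"wz":0,"gripper":0.3},{"dx":0,"dy":0.033,"dz":0,"wx":0,"wy":0,"wz":0,"gripper":0.3},{"dx":0,"dy":0.033,"dz":0,"wx":0,"wy":0,"wz":0,"gripper":0.27}]'
sed 's/t+np.pi\/2-2\*np.pi/t+np.pi\/2/; s/.4615,-.292/.461,-.291/' arc.py > arc2.py; python3 arc2.py .078 -1.7 -1.8 -1.9 -2.0 -2.1
```

```text
t: 15.8
tool_pos: [0.4563, -0.3496, 0.0778]
ee_rot: [-0.478, 0.521, -0.521, 0.478]
contact_force: [-0.9, 0.1, 0.4]
grip_width: 0.273
t 15.80 pos [ 0.4563 -0.3496  0.0778] yaw z -0.086 ydown [ 0.     0.001 -1.   ] F [-0.9  0.1  0.4] g 0.273 q [-0.71  0.05  1.55  0.    1.55 -0.63]
d [ 0.0014 -0.0002 -0.0036] w [-0.001  0.082 -0.001]
d [ 0.0007 -0.0002 -0.0111] w [-0.     0.273 -0.001]
d [-0.0007 -0.0002 -0.0185] w [-0.     0.464 -0.001]
d [-0.0029 -0.0002 -0.0256] w [-0.     0.655 -0.001]
d [-0.0057 -0.0002 -0.0326] w [-0.     0.846 -0.001]
```

```bash
python3 -m inch '[{"dx":0.001,"dy":0,"dz":-0.0036,"wx":0,"wy":0.08,"wz":0,"gripper":0.27},{"dx":0.0007,"dy":0,"dz":-0.0111,"wx":0,"wy":0.27,"wz":0,"gripper":0.27},{"dx":-0.0007,"dy":0,"dz":-0.0185,"wx":0,"wy":0.46,"wz":0,"gripper":0.27},{"dx":-0.0029,"dy":0,"dz":-0.0256,"wx":0,"wy":0.65,"wz":0,"gripper":0.27},{"dx":-0.0057,"dy":0,"dz":-0.0326,"wx":0,"wy":0.85,"wz":0,"gripper":0.27}]'
python3 arc2.py .078 -2.1 -2.2 -2.3 -2.4 -2.45 -2.5
python3 - <<'E'
from plant import r
from h import *
c=r.capture("wrist"); cv2.imwrite("pics/w18.png",c["frame"][:,:,::-1])
E
```

```text
t: 16.42
tool_pos: [0.4318, -0.3435, 0.0796]
ee_rot: [0.349, -0.613, 0.616, -0.351]
contact_force: [2.3, -0.7, -1.4]
grip_width: 0.27
t 16.43 pos [ 0.4318 -0.3435  0.0796] yaw z -0.534 ydown [ 0.004 -0.002 -1.   ] F [ 2.3 -0.7 -1.4] g 0.270 q [-0.73 -0.02  1.61  0.    1.55 -0.2 ]
d [-0.0001  0.002  -0.0016] w [-0.008 -0.01  -0.001]
d [-0.0004  0.002  -0.0091] w [-0.008  0.181 -0.001]
d [-0.0015  0.002  -0.0165] w [-0.008  0.372 -0.002]
d [-0.0033  0.0019 -0.0238] w [-0.008  0.563 -0.002]
d [-0.0045  0.0019 -0.0274] w [-0.008  0.658 -0.002]
d [-0.0059  0.0019 -0.0309] w [-0.008  0.754 -0.002]
```

View pics/w18.png

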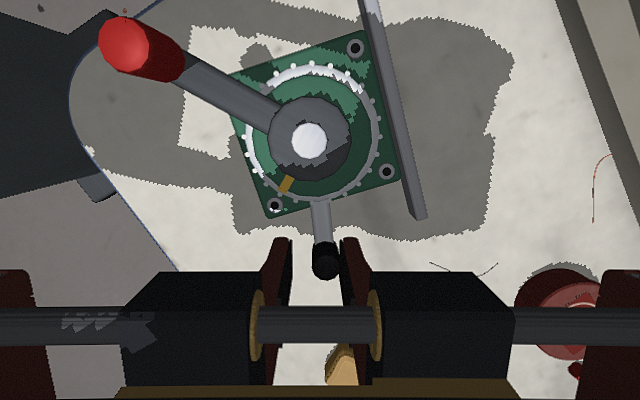

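The lever is following, with about 2.4 N reaction. I'll continue towards the stop.

```bash
python3 -m inch '[{"dx":-0.0004,"dy":0,"dz":-0.008,"wx":0,"wy":0.18,"wz":0,"gripper":0.27},{"dx":-0.0015,"dy":0,"dz":-0.0165,"wx":0,"wy":0.37,"wz":0,"gripper":0.27},{"dx":-0.0033,"dy":0,"dz":-0.0238,"wx":0,"wy":0.56,"wz":0,"gripper":0.27},{"dx":-0.0033,"dy":0,"dz":-0.0238,"wx":0,"wy":0.56,"wz":0,"gripper":0.27}]'
python3 arc2.py .078 -2.4 -2.45 -2.5 -2.55
python3 -m inch '[{"dx":-0.0008,"dy":0,"dz":-0.0025,"wx":0,"wy":0.08,"wz":0,"gripper":0.27},{"dx":-0.0008,"dy":0,"dz":-0.0035,"wx":0,"wy":0.1,"wz":0,"gripper":0.27}]'
python3 -m inch '[{"dx":-0.0008,"dy":0,"dz":-0.002,"wx":0,"wy":0.08,"wz":0,"gripper":0.27},{"dx":-0.0008,"dy":0,"dz":-0.003,"wx":0,"wy":0.08,"wz":0,"gripper":0.27}]'
python3 arc2.py .078 -2.5 -2.55 -2.6
python3 - <<'E'
from plant import r
from h import *
c=r.capture("wrist"); cv2.imwrite("pics/w19.png",c["frame"][:,:,::-1])
E
```

```text
t: 16.98
tool_pos: [0.4162, -0.3315, 0.0797]
ee_rot: [0.258, -0.657, 0.659, -0.259]
contact_force: [0.0, 0.0, -0.2]
grip_width: 0.27
t 16.98 pos [ 0.4162 -0.3315  0.0797] yaw z -0.822 ydown [ 0.003 -0.002 -1.   ] F [ 0.   0.  -0.2] g 0.270 q [-0.74 -0.07  1.66  0.    1.55  0.09]
d [-0.0005  0.0021  0.0005] w [-0.006  0.013 -0.002]
d [-0.0006  0.0021 -0.0033] w [-0.005  0.109 -0.002]
d [-0.0009  0.0021 -0.007 ] w [-0.005  0.204 -0.002]
d [-0.0014  0.0021 -0.0107] w [-0.005  0.3   -0.002]
t: 17.23
tool_pos: [0.415, -0.3296, 0.0797]
ee_rot: [0.241, -0.664, 0.666, -0.242]
contact_force: [0.0, -2.8, -0.4]
grip_width: 0.273
t: 17.48
tool_pos: [0.4138, -0.3272, 0.0796]
ee_rot: [0.227, -0.669, 0.671, -0.228]
contact_force: [0.3, -2.7, 0.5]
grip_width: 0.272
t 17.48 pos [ 0.4138 -0.3272  0.0796] yaw z -0.917 ydown [ 0.003 -0.002 -1.   ] F [ 0.3 -2.7  0.5] g 0.272 q [-0.73 -0.08  1.67  0.    1.55  0.18]
d [ 0.0007  0.002  -0.001 ] w [-0.006  0.024 -0.001]
d [ 0.0006  0.002  -0.0047] w [-0.006  0.12  -0.002]
d [ 0.0002  0.002  -0.0084] w [-0.006  0.215 -0.002]
```

View pics/w19.png

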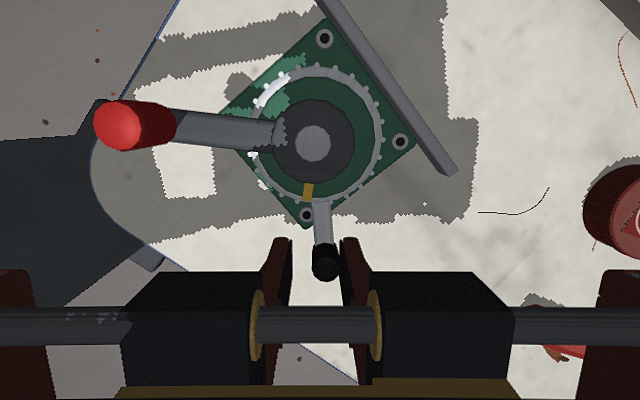

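```bash
python3 -m inch '[{"dx":0.0005,"dy":0,"dz":-0.0015,"wx":0,"wy":0.06,"wz":0,"gripper":0.27},{"dx":0.0005,"dy":0,"dz":-0.003,"wx":0,"wy":0.08,"wz":0,"gripper":0.27}]'
python3 -m inch '[{"dx":0,"dy":0,"dz":-0.0015,"wx":0,"wy":0.04,"wz":0,"gripper":0.27},{"dx":0,"dy":0,"dz":-0.003,"wx":0,"wy":0.06,"wz":0,"gripper":0.27}]'
python3 -m inch '[{"dx":0,"dy":0,"dz":-0.0015,"wx":0,"wy":0.02,"wz":0,"gripper":0.27},{"dx":0,"dy":0,"dz":-0.0025,"wx":0,"wy":0.04,"wz":0,"gripper":0.27}]'
python3 arc2.py .078 -2.55 -2.6
python3 - <<'E'
from plant import r
from h import *
c=r.capture("wrist"); cv2.imwrite("pics/w20.png",c["frame"][:,:,::-1])
E
```

```text
t: 17.77
tool_pos: [0.4126, -0.3254, 0.0797]
ee_rot: [0.211, -0.673, 0.676, -0.213]
contact_force: [4.4, -5.6, -1.2]
grip_width: 0.268
t: 18.02
tool_pos: [0.4127, -0.3249, 0.0798]
ee_rot: [0.2, -0.675, 0.681, -0.204]
contact_force: [11.6, -12.7, -5.2]
grip_width: 0.268
t: 18.27
tool_pos: [0.4127, -0.3246, 0.0798]
ee_rot: [0.192, -0.676, 0.684, -0.197]
contact_force: [15.9, -17.7, -9.8]
grip_width: 0.271
t 18.27 pos [ 0.4127 -0.3246  0.0798] yaw z -1.013 ydown [ 0.011 -0.009 -1.   ] F [ 15.9 -17.7  -9.8] g 0.271 q [-0.73 -0.1   1.69  0.    1.54  0.28]
d [ 0.0016  0.0022 -0.0011] w [-0.026 -0.065 -0.008]
d [ 0.0016  0.0021 -0.0049] w [-0.026  0.031 -0.008]
```

View pics/w20.png

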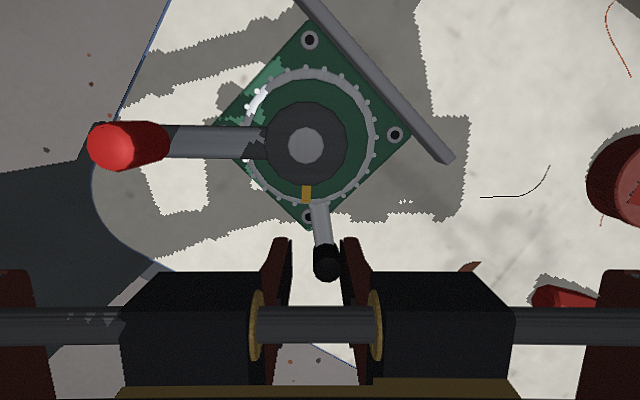

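The lock ring is at its hard stop: the tool has stalled and the reaction is 24 N. I'll back off to relieve it and check.

```bash
python3 -m inch '[{"dx":0,"dy":0,"dz":0.005,"wx":0,"wy":0,"wz":0,"gripper":0.34},{"dx":0,"dy":0,"dz":0.009,"wx":0,"wy":0,"wz":0,"gripper":0.34},{"dx":0,"dy":0,"dz":0.009,"wx":0,"wy":0,"wz":0,"gripper":0.34}]'
python3 - <<'E'
from plant import r
from h import *
show(r.read_state())
c=r.capture("wrist"); cv2.imwrite("pics/w21.png",c["frame"][:,:,::-1])
E
```

```text
t: 18.7
tool_pos: [0.4131, -0.3271, 0.0789]
ee_rot: [0.194, -0.68, 0.68, -0.195]
contact_force: [0.1, -0.4, 0.6]
grip_width: 0.345
t 18.70 pos [ 0.4131 -0.3271  0.0789] yaw z -1.013 ydown [ 0.001  0.    -1.   ] F [ 0.1 -0.4  0.6] g 0.345 q [-0.73 -0.08  1.67  0.    1.55  0.28]
```

View pics/w21.png

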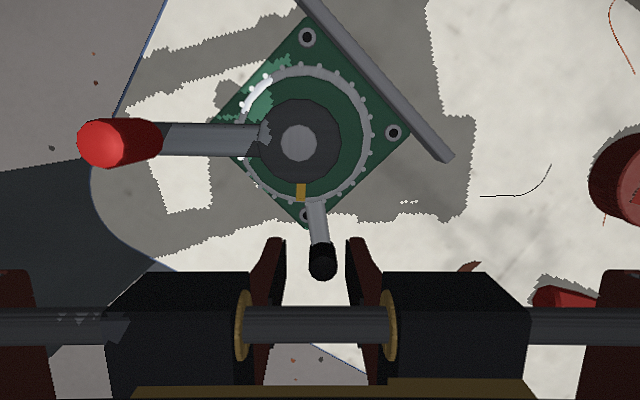

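The force is gone and the post (322,262) stands free between the jaws. I'll rise straight up and draw back.

```bash
python3 -m inch '[{"dx":0,"dy":-0.02,"dz":0,"wx":0,"wy":0,"wz":0,"gripper":0.34},{"dx":0,"dy":-0.06,"dz":0,"wx":0,"wy":0,"wz":0,"gripper":0.34},{"dx":0,"dy":-0.12,"dz":0,"wx":0,"wy":0,"wz":0,"gripper":0.34},{"dx":0,"dy":-0.17,"dz":0,"wx":0,"wy":0,"wz":0,"gripper":0.34},{"dx":0,"dy":-0.17,"dz":0,"wx":0,"wy":0,"wz":0,"gripper":0.34}]'
python3 - <<'E'
from plant import r
from h import *
st=r.read_state();show(st)
rows(st,[(.34,-.22,.215,-1.013)])
c=r.capture("wrist"); crop(c,150,470,0,240,2.4,"pics/w22.png")
c=r.capture("top"); crop(c,195,305,165,260,7,"pics/t22.png")
E
```

```text
t: 19.38
tool_pos: [0.4141, -0.3282, 0.2211]
ee_rot: [0.192, -0.676, 0.683, -0.197]
contact_force: [0.9, 0.1, 0.2]
grip_width: 0.341
t 19.38 pos [ 0.4141 -0.3282  0.2211] yaw z -1.013 ydown [ 0.009 -0.007 -1.   ] F [0.9 0.1 0.2] g 0.341 q [-0.74 -0.11  1.45  0.    1.79  0.28]
d [ 0.007   0.0059 -0.1638] w [-0.02   0.001 -0.007]
```

View pics/w22.png

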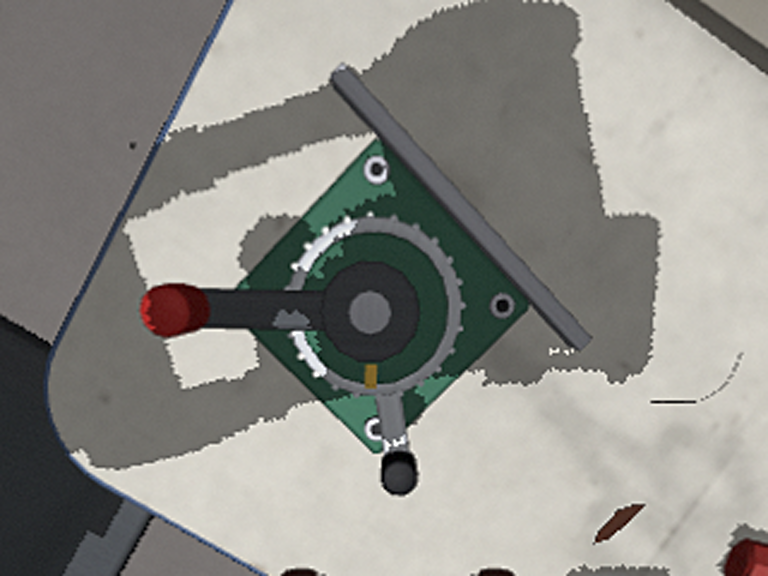

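View pics/t22.png

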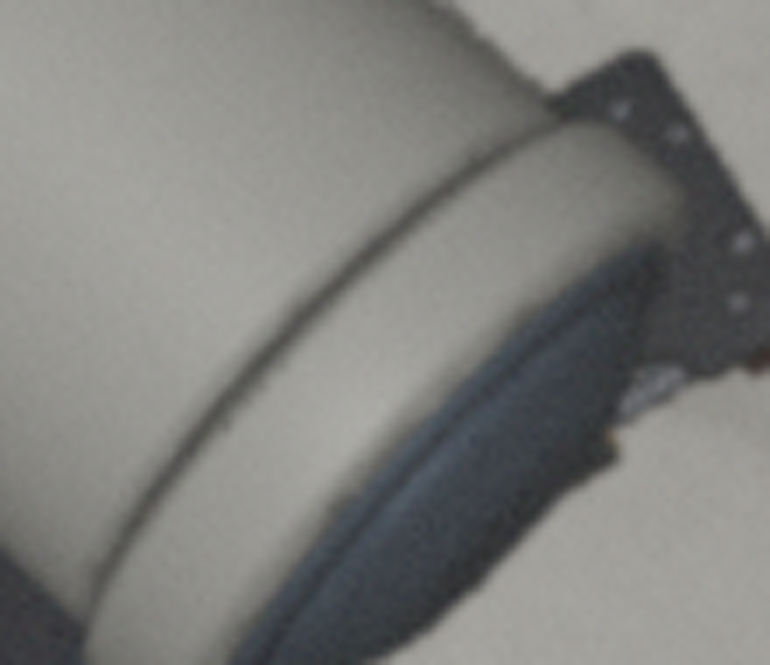

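```bash
python3 - <<'E'
from plant import r
from h import *
c=r.capture("wrist"); U=lambda x,y:((x+.5)/2.4-.5+150,(y+.5)/2.4-.5)
g=lambda x,y,z:onplane(c,[U(x,y)],z)[0]
h=g(370,312,.1005);k=g(166,309,.126);p=g(399,468,.086)
b=[g(378,137,.01),g(527,300,.01),g(376,452,.01),g(238,287,.01)]
ph=np.arctan2(*(b[0]-b[1])[1::-1])-np.pi/2
o=np.mean(b,0)
print("phi",ph,"centre",o,"hub",h)
for n,q in(("k",k),("p",p)): v=q-h; print(n,np.hypot(v[0],v[1]),np.arctan2(v[1],v[0])-ph)
px=U(370,312);print(hubz(c,(int(px[0]),int(px[1]))))
for n,q in (("tl",(355,312)),("tr",(385,312)),("hubL",(335,330)),("hubR",(405,330)),("hubU",(370,275)),("hubD",(370,350))):
    u=U(*q);print(n,hubz(c,(int(u[0]),int(u[1])),1).round(4))
E
python3 -m inch '[{"dx":0,"dy":0,"dz":-0.06,"wx":0,"wy":0,"wz":0,"gripper":0.34},{"dx":0,"dy":0,"dz":-0.12,"wx":0,"wy":0,"wz":0,"gripper":0.34},{"dx":0,"dy":0,"dz":-0.15,"wx":0,"wy":0,"wz":0,"gripper":0.34},{"dx":0,"dy":0,"dz":-0.15,"wx":0,"wy":0,"wz":0,"gripper":0.34}]'
python3 - <<'E'
from plant import r
from h import *
show(r.read_state())
c=r.capture("top"); cv2.imwrite("pics/t23.png",c["frame"][:,:,::-1])
s=r.capture("scene"); crop(s,215,325,140,250,5,"pics/s23.png")
E
```

```text
phi -0.23515893781491126 centre [ 0.4631896  -0.29032758  0.01      ] hub [ 0.46021465 -0.29024042  0.1005    ]
k 0.058055307334288014 2.334784198553677
p 0.05514262291162913 -2.1779920876370817
[ 0.46043331 -0.28941849  0.10317293]
tl [ 0.4579 -0.2855  0.1004]
tr [ 0.4632 -0.2939  0.1026]
hubL [ 0.4494 -0.2834  0.0999]
hubR [ 0.4613 -0.3023  0.1003]
hubU [ 0.4698 -0.2836  0.1002]
hubD [ 0.45   -0.2957  0.1003]
t: 20.02
tool_pos: [0.3488, -0.2245, 0.2142]
ee_rot: [0.195, -0.679, 0.68, -0.196]
contact_force: [0.9, -0.5, 0.1]
grip_width: 0.341
t 20.02 pos [ 0.3488 -0.2245  0.2142] yaw z -1.012 ydown [ 0.002 -0.001 -1.   ] F [ 0.9 -0.5  0.1] g 0.341 q [-0.65 -0.42  1.71  0.    1.84  0.36]
```

View pics/t23.png

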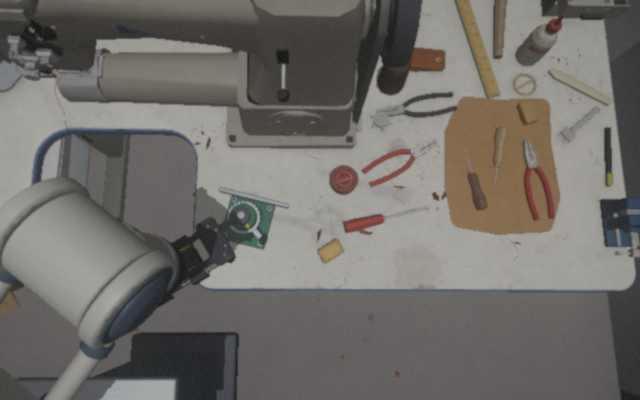

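View pics/s23.png

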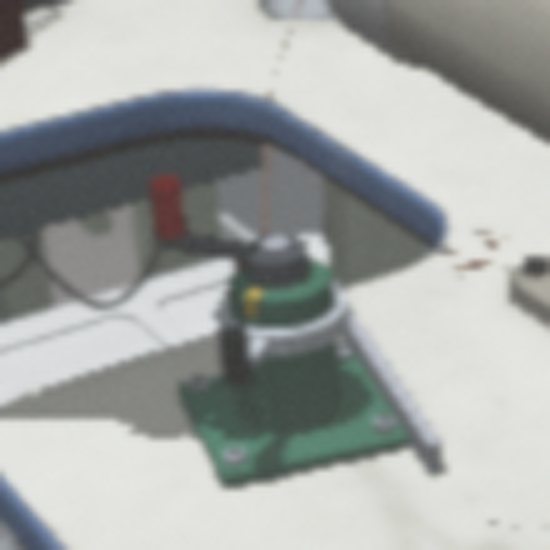

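The crank is at 2.33 rad against the red mark's 2.28. The hub reads about 100.3 mm, level all round. The lever is at -2.18 rad, which puts the joint at about 0.98. The bystanders are at their starting pixels and the robot is clear, so I'm handing in.

```bash
python3 -c "
from plant import r
print(r.sign_off())"
```

```text
the job is handed in; nothing more can be done
None
```

The screw is screwed home and the lock ring is tight. I handed the job in at about 20 s of the 64 s allowed; the sign-off gives no verdict.

**What I did:** I held the jaws loosely around the crank knob and swung it anticlockwise to the yellow mark. The screw dropped there; the hub depth reading fell from 115.4 to 107.2 mm. I then swung it clockwise to its hard stop, with about 4 N of reaction. Then I pushed the ring post clockwise until it stalled against its stop at about 24 N, and drew the arm clear.

**Last checks:**

| Item | Measured | Target |
|---|---|---|
| Crank angle | about 2.33 rad | red mark at 2.28 rad |
| Hub top | about 100.3 mm, level to within 0.4 mm across | 103 mm or less |
| Lock-ring lever | about -2.18 rad, so the joint is near 0.98 | above 0.88 |

- **Bystanders:** the tin, wax and screwdriver look unmoved in the final top picture, judged by eye.
- **Contact:** the wrist force is near zero and the gripper is well clear of the jig.

**Disagreements:** depth at the hub's centre read 2 to 2.7 mm higher than the stated heights throughout. At the end it read 103.2 mm, while the rest of the hub top read about 100.3 mm. Position estimates between views differed by 2 to 4 mm, and an earlier reading of the crank angle gave 2.36 rad. No check failed.

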